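# Stand a sample panel in the finishing turntable, turn it to the pointer and hold it

## Robot

A 6-joint arm with a two-finger parallel gripper is mounted at the origin on a cart in front of the work surface, level with it; the furniture and walls round the work are solid. World frame = base frame: x ahead of the robot, y to its left, z up, the work surface at z = 0. Lengths are in mm, angles in rad, forces in N, time in s.
With the tool pointing down it reaches from about 275 to 1000 mm from the base axis. Payload 8.4 kg.
Tool frame: the origin (TCP) lies between the finger pads; the fingertips stand r.nose_length ahead of it and the grasp point (between the pads) lies 8 mm behind it (r.nose_length is the distance from the TCP to the fingertips, in mm); y points along the fingers, x is the direction in which the jaws open and shut, and the axes are right-handed (so a half turn about y gives the same grasp; the last joint's range is limited). The gripper opens to 85 mm and grips with 20 to 120 N. Pads are 22 mm wide; open, the fingers measure 114 mm over their backs; the gripper's body (76 mm by 85 mm) begins 54 mm behind the grasp point. The pads swing forward as they close: fully open they stand 13 mm farther back than shut.
Start: joints at [1.292, 0.353, 1.633, -0, 1.155, -0.002], TCP at [170.798, 601.212, 202.481] pointing down, gripper open.
Joint ranges: [-2.63, 2.63], [-0.92, 2.1], [0.06, 2.66], [-1.3, 4.44], [0, 2.69], [-3.02, 3.02]. Speed limits (rad/s): [2.22, 2.22, 2.79, 3.14, 3.14, 3.14].

## Interface

Orientations are given as [roll, pitch, yaw] about the fixed x, y, z axes, in that order (R = Rz(yaw) Ry(pitch) Rx(roll)).
In Python, from rig import r, cams, order gives the robot as it stands. The module is installed in compiled form; this text tells all that it offers.
- The arm moves only by the shell command python3 -m crank 'ROWS' [FORCE]. ROWS is JSON, a list of rows, each a list of 7 numbers: the turn, a rotation vector about the tool's x, y, z in degrees, then the shift along the tool's x, y, z in cm, then the opening, from -1 (shut) to 1 (fully open). A call has exactly 10 rows; each row shifts and turns the pose as measured when the row begins, along the tool's axes as they then stand; what a row does not reach is not made up. A row lasts 1/12 s, in which the tool goes at most 41.7 mm and 7.16 degrees, less where a joint would pass 70% of its speed; a pose out of reach is approached as far as the arm can. A call with a gripper value outside its range is refused whole. The fingers move at their own pace and stop on an object; FORCE is the grip in N (left out, the last holds). Time passes only in rows, so rows that do not move let the fingers close, or fill a call up. It gives the time, the measured TCP pose, the force and the opening at its end, in the units of the state.
- r.sense(): the state, without advancing time (a new reading comes with each control period).
- cams.grab_frame(name): name is "scene" or "top" or "wrist"; returns the picture (420x560x3 uint8, blue, green, red); there is no depth.
- cams.camera_info(name): a dict with "intrinsics" (3x3 intrinsics, pixels), "k1" (the pictures are not rectified: a ray, as slopes to the right and down, at radius r is drawn at 1 + k1 r^2 times it, then the intrinsics apply), "view" (4x4, takes a point from world to camera coordinates); the wrist camera has in their place "hand_eye" (4x4, takes a point from camera to tool coordinates, whose origin is the TCP and whose axes are the tool frame's). Camera axes: x right, y up, looking along -z (the intrinsics and any distortion apply to the point x, -y, -z); pixel columns grow to the right and rows downward; lengths in mm; the calibration is good to about 2 mm. A picture is of the moment at which its call begins: read the wrist's pose just before it. camera_info takes no time and is no camera call.
- order.sign_off(): hands the job in, once; it reports no verdict.
The state is a dict: "clock": time; "qpos": joint angles; "qvel": joint speeds; "joint_efforts": joint torques, N m; "eef_pos": TCP position; "tcp_rot": TCP orientation; "contact_force": force on the tool from outside, world axes, zero at the start; "wrist_torque": the same for the moment, N m; "opening": opening from 0.0 (shut) to 1.0 (fully open).
Only numpy, scipy, OpenCV 4.12 (cv2) and the standard library are available. Lean on these libraries where they do the work, as an engineer would, in place of code of your own. Each camera call takes 0.05 s, during which the arm holds its last target.

## Task

The bare wooden sample panel is to be varnished next: stand it upright on one of its short thin edges in the middle of the finishing turntable's empty slot, like the two samples already there, and let go of it. Have the turntable turned, without whirling it, so that the standing bare panel faces the red pointer at the front squarely. Finish while holding the turntable still in that position with the fingers (its wooden pegs are made for it), not touching the panel, and leave the varnish tin, brush and pencil where they are.

Things in the scene. Friction and masses are not known exactly. Their poses are not given: they have to be found in the camera images.
- panel: Bare pale wooden sample panel, loose, 80 x 56 x 14 mm, about 50 g, at first lying flat on the bench left of the turntable. Origin: centre of its underside as it lies; x along the 80 mm length, y along the 56 mm width, z through the thickness. Faces and ends are alike: either end may stand downward, either face may look outward.
- panel_center (a point): Middle of the bare panel (7 mm above its origin as it lies), with the panel's axes.
- turntable: Turning disc, plywood, 224 mm across, 15 mm thick, its top 39 mm above the bench; turns freely either way and stays where left (friction 0.06 N m). Origin: on the axis, 24 mm above the bench. Its -x axis points to the empty slot. Two finished samples (dark brown, white; same size as the panel) are fixed in the other slots, 120 degrees either way round, tops 123 mm above the bench.
- slot (a point): Empty slot: middle of the groove's floor, 60 mm from the axis, 43 mm above the bench, with the disc's axes: x radial (inward), y along the groove, z up. The groove is 21 mm wide and 12 mm deep between two wooden strips 66 mm long and 8 mm thick, ends open. A red line on the disc runs from this slot to the rim (black lines at the other slots).
- peg_a (a point): Top centre of a round upright wooden turning peg fixed in the disc, 16 mm in diameter, 64 mm tall, its top 103 mm above the bench, 95 mm from the axis. Looking from above, peg_a comes 60 degrees counterclockwise after the empty slot.
- peg_b (a point): Same kind of peg, opposite the empty slot, 180 degrees round.
- peg_c (a point): Same kind of peg, 60 degrees clockwise from the empty slot.
- turntable_base: Fixed grey base board of the turntable, 200 x 200 x 15 mm, screwed to the bench left of the saw fence. Origin: centre of its underside, under the turntable's axis. Its -x axis points to the front side, which carries the red pointer; this looks roughly to the robot (world -x).
- pointer (a point): Tip of the flat red arrow-head on a bent strip fixed to the base, 115 mm from the axis, 39 mm above the bench. The bare panel faces it squarely when the slot lies on the line from the axis to this tip.
- varnish_can: Closed dark round tin, 74 mm in diameter, 98 mm tall, behind the turntable, near the fence. Origin: centre of its bottom. Leave alone.
- brush: Flat brush with a handle, lying along the fence on its right side. Origin: on its underside. Leave alone.
- pencil_1: Green pencil, 136 mm long, lying left of the fence. Origin: centre of its underside. Leave alone.

How it is judged (in metres and radians):
On the way:
1. the bare panel stands upright in the empty slot by itself, let go by the fingers (x of panel_center in the frame of slot between -0.006 and 0.006 m and y of panel_center in the frame of slot between -0.012 and 0.012 m and z of panel_center in the frame of slot between 0.036 and 0.045 m and (angle between panel's own x axis and vertical below 0.12 rad or angle between panel's own x axis and vertical above 3.02 rad) and contact force between the fingers and panel below 0.2 N), for 0.3 s.
At the end, for the whole second after the job is handed in: Bare panel upright (7 deg) on a short edge on the empty slot's floor, within 12 mm of its middle, untouched by the fingers; slot within 6 mm (6 deg) of the line from the axis to the red pointer; turntable at rest, the fingers holding it with over 2 N of contact (all of step 1 and y of slot in the frame of turntable_base between -0.006 and 0.006 m and x of slot in the frame of turntable_base below -0.05 m and contact force between the fingers and turntable above 2 N and angular speed of turntable below 0.05 rad/s and linear speed of panel below 0.02 m/s); the arm keeps its last pose, push and grip.
It fails at once if the turntable is whirled round (over 3 rad/s) (angular speed of turntable above 3 rad/s).
It fails at once if the closed tin of varnish is pushed more than 3 cm from its place (distance of varnish_can from where it was at the start of the episode above 0.03 m).
It fails at once if the brush is pushed more than 3 cm from its place (distance of brush from where it was at the start of the episode above 0.03 m).
It fails at once if the pencil is pushed more than 3 cm from its place (distance of pencil_1 from where it was at the start of the episode above 0.03 m).
It also fails if it takes over 64 s, if anything falls off the work surface, if the arm or the gripper's body presses on something with over 40 N, if the wrist force passes 120 N, or if a joint passes its speed limit or range.

## Working session

There is one attempt and no reset: what is moved stays moved. The work goes in short steps, Python scripts to look and compute and a shell command to move; the robot and the scene stay as the last step left them, time stands still between calls to the robot, and variables do not carry over. Pictures are saved under pics/ and viewed, and the job is handed in when it is done.

```bash
mkdir -p pics; ls; cat > h.py <<'E'
import numpy as np, cv2
from rig import r, cams, order
from scipy.spatial.transform import Rotation as R
def pose():
    s=r.sense(); return np.array(s["eef_pos"]), R.from_euler('xyz',s["tcp_rot"]).as_matrix(), s
E
python3 - <<'E'
from h import *
s=r.sense(); print(s, r.nose_length)
for n in ["scene","top","wrist"]:
    cv2.imwrite(f"pics/{n}0.png",cams.grab_frame(n)); print(n,cams.camera_info(n))
E
```

```text
pics
{'clock': 0.0, 'qpos': array([ 1.29159841e+00,  3.53668190e-01,  1.63411447e+00, -3.56538789e-05,
        1.15518135e+00, -2.39910971e-03]), 'qvel': array([-0.00092235, -0.00099552, -0.00150938, -0.00028379, -0.00111608,
        0.00095713]), 'joint_efforts': array([ 5.69257827e-04, -6.05234742e+01, -3.42077637e+01,  4.01071031e-05,
        9.05907626e-03, -6.64154129e-06]), 'eef_pos': array([170.67221171, 600.72677555, 201.75759354]), 'tcp_rot': array([-1.57082564e+00,  1.37143817e-03,  1.29401191e+00]), 'contact_force': array([ 0.53699515,  0.25062861, -0.26803494]), 'wrist_torque': array([ 0.0484857 ,  0.02963941, -0.04174264]), 'opening': 1.002406728859984} 11.0
scene {'intrinsics': array([[388.56767543,   0.        , 282.59502132],
       [  0.        , 388.56767543, 209.9856866 ],
       [  0.        ,   0.        ,   1.        ]]), 'k1': -0.08963926986191759, 'view': array([[-3.71719833e-01,  9.28287102e-01,  1.03644037e-02,
         3.80305619e+01],
       [-8.05800165e-01, -3.28175305e-01,  4.92937180e-01,
         5.19476699e+02],
       [ 4.60988568e-01,  1.74882888e-
[... 545 characters left out ...]
843794e-03,  9.92099595e-01,
        -8.68133784e+02],
       [ 0.00000000e+00,  0.00000000e+00,  0.00000000e+00,
         1.00000000e+00]])}
wrist {'intrinsics': array([[301.58995739,   0.        , 281.31824072],
       [  0.        , 301.58995739, 209.60740787],
       [  0.        ,   0.        ,   1.        ]]), 'k1': -0.018487140987757465, 'hand_eye': array([[ 9.99999835e-01, -4.79424468e-04,  3.15745857e-04,
         3.05178906e-01],
       [ 4.37513251e-04,  2.80408865e-01, -9.59880553e-01,
        -1.72267645e+02],
       [ 3.71652286e-04,  9.59880533e-01,  2.80409029e-01,
         7.20657983e+01],
       [ 0.00000000e+00,  0.00000000e+00,  0.00000000e+00,
         1.00000000e+00]])}
```

View pics/scene0.png

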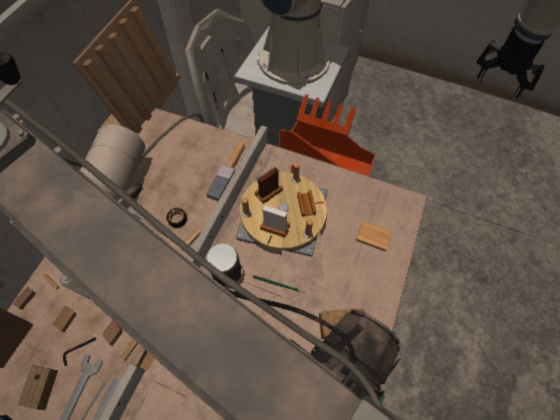

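View pics/top0.png

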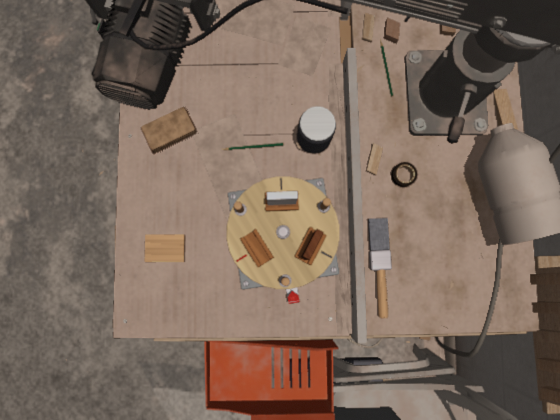

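View pics/wrist0.png

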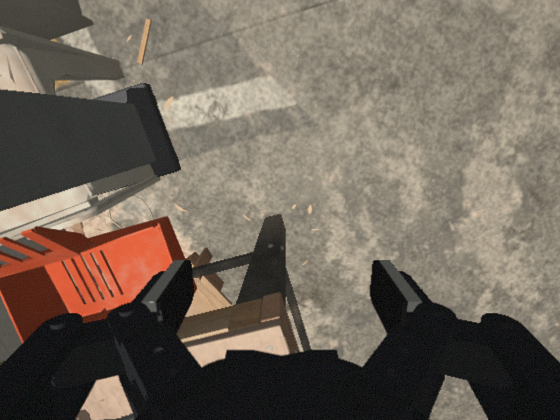

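The scene view shows the panel at about (374,236) and the turntable at about (283,210). In the top view the panel is at (164,248), the disc centre at (283,232) and the empty slot at (257,247). The red line is at (241,257), the pointer at (292,297), and the pegs at (238,207), (325,205) and (285,281). Next I'll measure them.

```bash
cat >> h.py <<'E'
def cam_model(n):
    c=cams.camera_info(n); K=np.array(c["intrinsics"]); k1=c["k1"]
    if n=="wrist":
        p,Rm,_=pose(); T=np.eye(4); T[:3,:3]=Rm; T[:3,3]=p
        V=np.linalg.inv(T@np.array(c["hand_eye"]))
    else: V=np.array(c["view"])
    return K,k1,V
def ray(M,uv):
    K,k1,V=M
    u=cv2.undistortPoints(np.array([[uv]],float),K,np.array([k1,0,0,0.]))[0,0]
    d=V[:3,:3].T@np.array([u[0],-u[1],-1.]); o=-V[:3,:3].T@V[:3,3]
    return o,d/np.linalg.norm(d)
def onz(M,uv,z):
    o,d=ray(M,uv); return (o+d*(z-o[2])/d[2])
def proj(M,P):
    K,k1,V=M; c=V[:3,:3]@np.array(P,float)+V[:3,3]; a=np.array([c[0],-c[1]])/-c[2]; a*=1+k1*(a@a)
    return K[0,0]*a[0]+K[0,2],K[1,1]*a[1]+K[1,2]
def big(mask,box=None,n=1):
    m=mask.astype(np.uint8)*255
    if box: 
        z=np.zeros_like(m); x0,y0,x1,y1=box; z[y0:y1,x0:x1]=m[y0:y1,x0:x1]; m=z
    cs,_=cv2.findContours(m,cv2.RETR_EXTERNAL,cv2.CHAIN_APPROX_NONE)
    return sorted(cs,key=cv2.contourArea)[::-1][:n]
E
python3 - <<'E'
from h import *
im=cv2.imread("pics/top0.png")
a=cv2.resize(im[170:310,130:360],None,fx=3.4,fy=3.4,interpolation=cv2.INTER_CUBIC); cv2.imwrite("pics/topz.png",a)
hsv=cv2.cvtColor(im,cv2.COLOR_BGR2HSV)
for p in [(164,248),(175,240),(140,248),(164,225),(270,215),(320,240),(215,250)]: print(p,hsv[p[1],p[0]])
M=cam_model("top")
for nm,p,z in [("panel",(164,248),14),("disc",(283,232),39),("pointer",(292,291),39),("pa",(285,281),103),("pb",(325,204),103),("pc",(238,207),103)]: print(nm,onz(M,p,z).round(1))
E
```

```text
(164, 248) [ 15 114 165]
(175, 240) [ 15 113 171]
(140, 248) [ 11  60 157]
(164, 225) [ 11  60 156]
(270, 215) [ 18  94 173]
(320, 240) [ 13 159 125]
(215, 250) [ 12  59 163]
panel [554.5 431.5  14. ]
disc [581.9 191.2  39. ]
pointer [467.1 175.5  39. ]
pa [488.4 189.8 103. ]
pb [627.6 114.  103. ]
pc [624.2 274.1 103. ]
```

View pics/topz.png

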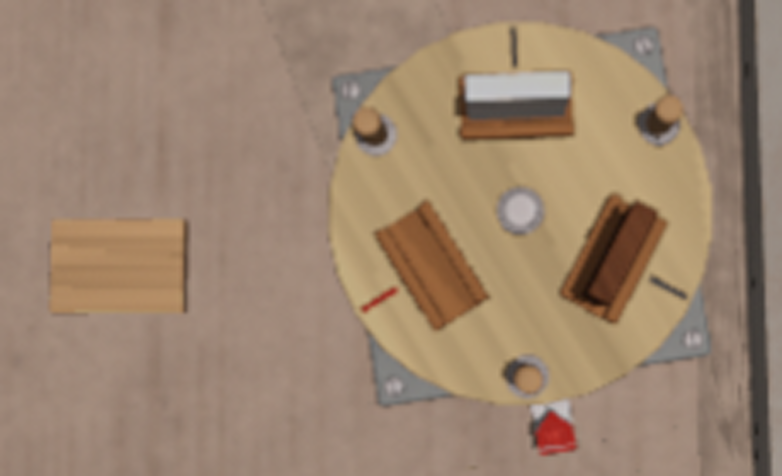

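The zoom shows the slot's red line at lower left, between peg_c and peg_a. The panel is axis-aligned, with its long side along world y. Next come the refined fits.

```bash
python3 - <<'E'
from h import *
im=cv2.imread("pics/top0.png"); hsv=cv2.cvtColor(im,cv2.COLOR_BGR2HSV); M=cam_model("top")
def circ(pts):
    A=np.c_[2*pts,np.ones(len(pts))]; s=np.linalg.lstsq(A,(pts**2).sum(1),rcond=None)[0]; return s[:2],np.sqrt(s[2]+s[:2]@s[:2])
c=big((hsv[...,1]>85)&(hsv[...,2]>110)&(hsv[...,0]>11),(125,215,205,285))[0]
P=np.array([onz(M,p[0],14)[:2] for p in c]); rc=cv2.minAreaRect(P.astype(np.float32)); print("panel",rc)
# disc
c=big((hsv[...,1]>75)&(hsv[...,2]>90)&(hsv[...,0]>11),(215,165,345,300))[0]
h=cv2.convexHull(c); P=np.array([onz(M,p[0],39)[:2] for p in h])
ctr,rad=circ(P)
for i in range(8):
    e=np.abs(np.linalg.norm(P-ctr,axis=1)-rad); ctr,rad=circ(P[e<max(1.5,np.percentile(e,80))])
print("disc",ctr,rad,len(P))
# red
red=((hsv[...,0]<6)|(hsv[...,0]>173))&(hsv[...,1]>150)
for c in big(red,(215,165,345,310),4):
    P=np.array([onz(M,p[0],39)[:2] for p in c]); 
    d=P.mean(0)-ctr; print("red",cv2.contourArea(c),P.mean(0),np.linalg.norm(P-ctr,axis=1).min(),np.degrees(np.arctan2(d[1],d[0])))
# scene cross-check
ims=cv2.imread("pics/scene0.png"); S=cam_model("scene")
for n,p in [("panel",(554.5,431.5,14)),("disc",(*ctr,39)),("pc",(624.2,274.1,103)),("pa",(488.4,189.8,103)),("pointer",(467.1,175.5,39))]: 
    u=proj(S,p); print(n,np.round(u,1)); cv2.circle(ims,(int(u[0]),int(u[1])),1,(255,0,255),-1)
cv2.imwrite("pics/scz.png",cv2.resize(ims[150:260,220:410],None,fx=4,fy=4,interpolation=cv2.INTER_CUBIC))
E
```

```text
panel ((555.5678100585938, 431.0034484863281), (81.2911605834961, 54.49875259399414), 89.4271469116211)
disc [582.82290602 192.01142669] 111.27306148389363 40
red 69.0 [452.45660328 173.76340359] 116.93551011930441 -172.03179452375588
red 1.0 [533.84063921 271.98932675] 86.68751413724455 121.48528287409312
red 0.0 [528.28937989 281.78597921] 105.03987696531532 121.27657609276115
panel [373.6 234.3]
disc [282.6 207.6]
pc [309.  219.7]
pa [295.9 164.8]
pointer [292.8 171.3]
```

View pics/scz.png

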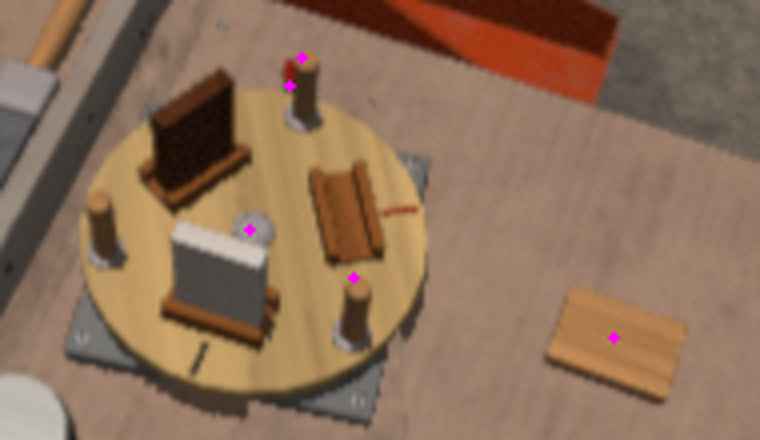

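```bash
cat >> h.py <<'E'
def rel(target, rpy_deg=None, yaw=None, tilt=None):
    """shift (cm, tool axes) and rotvec (deg, tool axes) from measured pose to target; tool dir from yaw of jaws & tilt about tool x"""
    p,Rm,s=pose()
    print("t",round(s["clock"],2),"p",p.round(1),"open",round(s["opening"],3),"F",s["contact_force"].round(1),"q",s["qpos"].round(2))
    a=R.from_matrix(Rm)
    # decompose: yaw,tilt
    print("yaw,tilt,toolx_z",np.degrees(np.arctan2(Rm[1,0],Rm[0,0])).round(2),np.degrees(np.arctan2(Rm[2,2],-Rm[2,1])).round(2),Rm[2,0].round(4))
    if target is not None: print("shift cm",(Rm.T@(np.array(target)-p)/10).round(2))
    if yaw is not None:
        T=R.from_euler('z',yaw,degrees=True)*R.from_euler('x',-90,degrees=True)*R.from_euler('x',tilt,degrees=True)
        print("rotvec deg",np.degrees((a.inv()*T).as_rotvec()).round(2))
E
python3 -m crank '[[0,7,0,0,0,0,1],[0,7,0,0,0,0,1],[0,7,0,0,0,0,1],[0,7,0,0,0,0,1],[0,7,0,0,0,0,1],[0,7,0,0,0,0,1],[0,7,0,0,0,0,1],[0,7,0,0,0,0,1],[0,7,0,0,0,0,1],[0,7,0,0,0,0,1]]'
python3 -c "
from h import *
rel((555,404,110),yaw=-0.6,tilt=35)"
```

```text
clock: 0.98
eef_pos: [170.0, 598.5, 198.5]
tcp_rot: [-1.578, 0.002, 0.045]
contact_force: [-0.3, -0.9, -0.7]
opening: 1.001
t 0.98 p [170.  598.5 198.5] open 1.001 F [-0.3 -0.9 -0.7] q [ 1.29  0.36  1.64 -0.    1.15  1.25]
yaw,tilt,toolx_z 2.6 -0.4 -0.0023
shift cm [ 37.6    8.91 -21.12]
rotvec deg [35.4   3.07 -1.1 ]
```

```bash

python3 -m crank '[[0,0.3,0,3.4,0,-1.9,1],[0,0.3,0,3.4,0,-1.9,1],[0,0.3,0,3.4,0,-1.9,1],[0,0.3,0,3.4,0,-1.9,1],[0,0.3,0,3.4,0,-1.9,1],[0,0.3,0,3.4,0,-1.9,1],[0,0.3,0,3.4,0,-1.9,1],[0,0.3,0,3.4,0,-1.9,1],[0,0.3,0,3.4,0,-1.9,1],[0,0.3,0,3.4,0,-1.9,1]]'
python3 -c "
from h import *
rel((555,404,110),yaw=-0.6,tilt=35)"
```

```text
clock: 1.82
eef_pos: [518.4, 408.2, 195.9]
tcp_rot: [-1.579, 0.006, -0.01]
contact_force: [0.1, 1.3, 0.5]
opening: 0.998
t 1.82 p [518.4 408.2 195.9] open 0.998 F [0.1 1.3 0.5] q [ 0.67  0.42  1.55 -0.    1.18  0.68]
yaw,tilt,toolx_z -0.59 -0.45 -0.0061
shift cm [ 3.71  8.57 -0.31]
rotvec deg [35.45 -0.1  -0.34]
```

```bash

python3 -m crank '[[7,0,0,0.7,0,0,1],[7,0,0,0.7,0,0,1],[7,0,0,0.7,0,0,1],[7,0,0,0.7,0,0,1],[7,0,0,0.7,0,0,1],[0,0,0,0,0.98,-0.69,1],[0,0,0,0,0.98,-0.69,1],[0,0,0,0,0.98,-0.69,1],[0,0,0,0,0.98,-0.69,1],[0,0,0,0,0.98,-0.69,1]]'
python3 - <<'E'
from h import *
M=cam_model("wrist"); im=cams.grab_frame("wrist"); cv2.imwrite("pics/w1.png",im)
rel((555.5,404,30),yaw=-0.6,tilt=35)
for dx in(-28,28):
  for dy in(-40,40): print(np.round(proj(M,(555.5+dx,431.2+dy,14)),1))
cv2.imwrite("pics/s1.png",cv2.resize(cams.grab_frame("scene")[130:280,210:430],None,fx=3.5,fy=3.5,interpolation=cv2.INTER_CUBIC))
E
```

```text
clock: 2.65
eef_pos: [569.4, 400.2, 135.1]
tcp_rot: [-0.955, -0.01, -0.027]
contact_force: [-0.1, -0.3, 0.8]
opening: 1.003
t 2.7 p [568.  399.8 132.2] open 1.004 F [-0.2 -1.  -1.5] q [ 0.32  0.46  1.82  0.84  0.82 -0.24]
yaw,tilt,toolx_z -1.54 35.22 0.0071
shift cm [-1.33  8.56 -5.57]
rotvec deg [-0.21 -0.53  0.87]
[238.5 280.7]
[239.9 204.2]
[295.4 279.2]
[292.3 203.1]
```

View pics/w1.png

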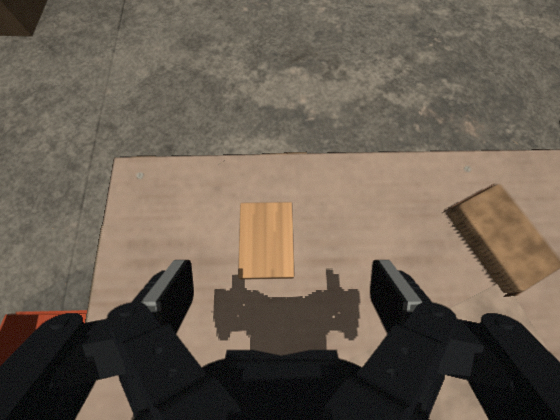

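View pics/s1.png

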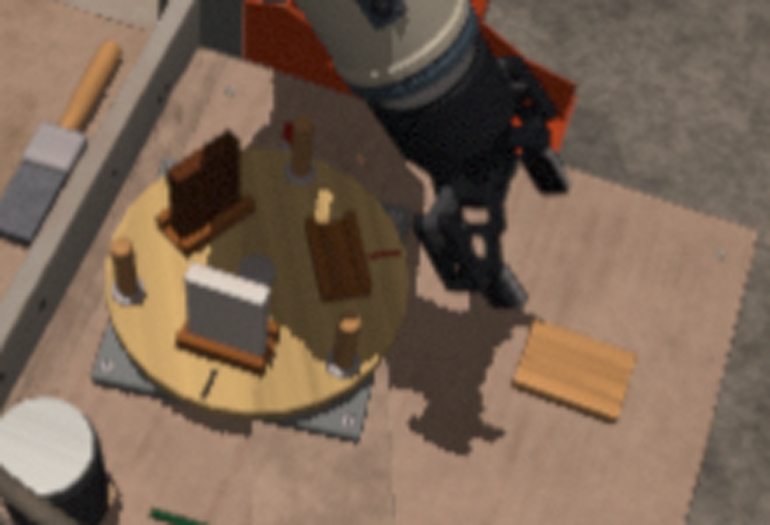

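The wrist image shows the panel's corners at (240,203), (292,203), (240,278) and (294,278), which match the prediction to 1–2 px. The fingertips are at (190,262) and (373,262), so I'll check how far they reach when open.

```bash
python3 - <<'E'
from h import *
c=cams.camera_info("wrist"); M=(np.array(c["intrinsics"]),c["k1"],np.linalg.inv(np.array(c["hand_eye"])))
for x in (-42.5,42.5):
  for y in (-10,-2,4,11):
    print(x,y,[tuple(np.round(proj(M,(x,y,z)))) for z in (-11,0,11)])
im=cv2.imread("pics/w1.png"); cv2.imwrite("pics/w1z.png",cv2.resize(im[230:330,100:300],None,fx=4,fy=4))
rel((555.5,404,45),yaw=-0.6,tilt=35)
E
```

```text
-42.5 -10 [(np.float64(211.0), np.float64(268.0)), (np.float64(210.0), np.float64(251.0)), (np.float64(208.0), np.float64(233.0))]
-42.5 -2 [(np.float64(214.0), np.float64(262.0)), (np.float64(213.0), np.float64(245.0)), (np.float64(211.0), np.float64(228.0))]
-42.5 4 [(np.float64(216.0), np.float64(257.0)), (np.float64(215.0), np.float64(241.0)), (np.float64(214.0), np.float64(225.0))]
-42.5 11 [(np.float64(218.0), np.float64(253.0)), (np.float64(217.0), np.float64(237.0)), (np.float64(216.0), np.float64(221.0))]
42.5 -10 [(np.float64(354.0), np.float64(268.0)), (np.float64(355.0), np.float64(251.0)), (np.float64(357.0), np.float64(233.0))]
42.5 -2 [(np.float64(351.0), np.float64(262.0)), (np.float64(352.0), np.float64(245.0)), (np.float64(353.0), np.float64(228.0))]
42.5 4 [(np.float64(349.0), np.float64(257.0)), (np.float64(350.0), np.float64(241.0)), (np.float64(351.0), np.float64(225.0))]
42.5 11 [(np.float64(347.0), np.float64(253.0)), (np.float64(348.0), np.float64(237.0)), (np.float64(349.0), np.float64(221.0))]
t 2.75 p [567.8 400.1 133.3] open 1.004 F [-0.7 -0.  -0.3] q [ 0.32  0.46  1.82  0.83  0.82 -0.23]
yaw,tilt,toolx_z -1.53 35.23 0.0065
shift cm [-1.3   7.41 -4.8 ]
rotvec deg [-0.23 -0.55  0.84]
```

View pics/w1z.png

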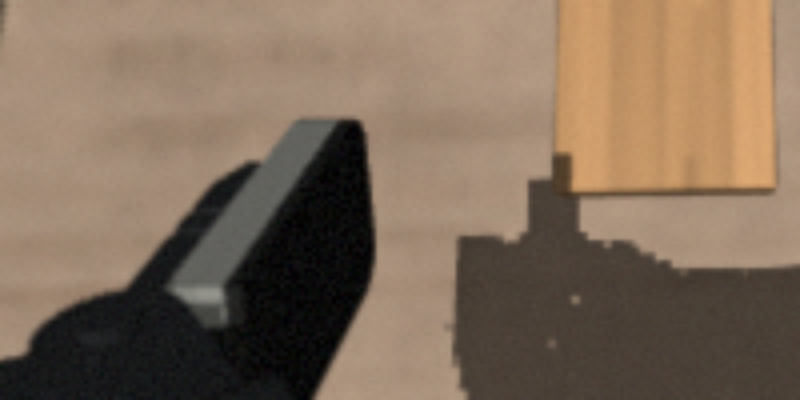

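```bash
python3 - <<'E'
from h import *
p,Rm,_=pose(); W=cam_model("wrist"); S=cam_model("scene")
for a,b in [((189,260),(371.4,183.4)),((374,260),(358.6,215.7))]:
    o1,d1=ray(W,a); o2,d2=ray(S,b)
    A=np.c_[d1,-d2]; t=np.linalg.lstsq(A,o2-o1,rcond=None)[0]; P1=o1+d1*t[0];P2=o2+d2*t[1]
    print(P1.round(1),P2.round(1),"tool",(Rm.T@((P1+P2)/2-p)).round(1))
for y in (-45,-30,-15,0,11):
    print(y,[tuple(np.round((np.array(proj(S,p+Rm@np.array([x,y,z])))-[210,130])*3.5)) for x in (-43,43) for z in (-11,11)])
E
python3 -c "
import cv2
im=cv2.imread('pics/s1.png'); cv2.imwrite('pics/s1z.png',cv2.resize(im[150:330,400:640],None,fx=3,fy=3))"
```

```text
[525.3 383.3 181. ] [525.9 381.6 180.6] tool [-41.4 -49.8  12.3]
[610.5 382.5 172.6] [611.2 378.1 172.1] tool [ 43.8 -42.4   7.2]
-45 [(np.float64(538.0), np.float64(191.0)), (np.float64(568.0), np.float64(190.0)), (np.float64(497.0), np.float64(297.0)), (np.float64(528.0), np.float64(297.0))]
-30 [(np.float64(547.0), np.float64(206.0)), (np.float64(577.0), np.float64(205.0)), (np.float64(507.0), np.float64(311.0)), (np.float64(538.0), np.float64(311.0))]
-15 [(np.float64(555.0), np.float64(221.0)), (np.float64(585.0), np.float64(220.0)), (np.float64(516.0), np.float64(325.0)), (np.float64(547.0), np.float64(326.0))]
0 [(np.float64(564.0), np.float64(235.0)), (np.float64(594.0), np.float64(234.0)), (np.float64(525.0), np.float64(339.0)), (np.float64(556.0), np.float64(340.0))]
11 [(np.float64(570.0), np.float64(245.0)), (np.float64(600.0), np.float64(244.0)), (np.float64(532.0), np.float64(349.0)), (np.float64(563.0), np.float64(350.0))]
```

View pics/s1z.png

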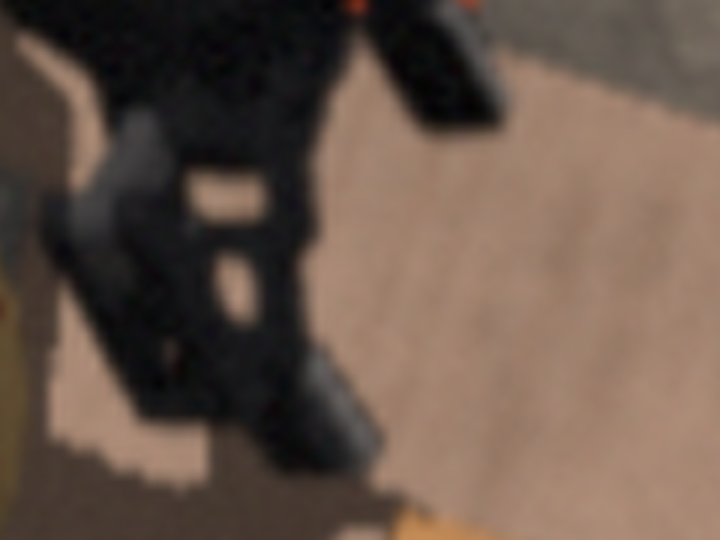

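Both cameras put the open fingertips about 45 mm behind the reported TCP, which disagrees with the stated 11 mm nose. I'll descend carefully and check.

```bash

python3 -m crank '[[0,-0.05,0.08,-0.13,0.74,-0.48,1],[0,-0.05,0.08,-0.13,0.74,-0.48,1],[0,-0.05,0.08,-0.13,0.74,-0.48,1],[0,-0.05,0.08,-0.13,0.74,-0.48,1],[0,-0.05,0.08,-0.13,0.74,-0.48,1],[0,-0.05,0.08,-0.13,0.74,-0.48,1],[0,-0.05,0.08,-0.13,0.74,-0.48,1],[0,-0.05,0.08,-0.13,0.74,-0.48,1],[0,-0.05,0.08,-0.13,0.74,-0.48,1],[0,-0.05,0.08,-0.13,0.74,-0.48,1]]'
python3 - <<'E'
from h import *
rel((555.5,404,30),yaw=-0.6,tilt=35)
im=cams.grab_frame("wrist"); cv2.imwrite("pics/w2.png",im)
cv2.imwrite("pics/s2.png",cv2.resize(cams.grab_frame("scene")[150:270,300:430],None,fx=5,fy=5,interpolation=cv2.INTER_CUBIC))
E
```

```text
clock: 3.58
eef_pos: [554.9, 407.0, 39.1]
tcp_rot: [-0.955, -0.004, -0.007]
contact_force: [-0.2, 0.2, -0.1]
opening: 0.996
t 3.58 p [554.9 407.   39.1] open 0.996 F [-0.2  0.2 -0.1] q [ 0.33  0.6   1.86  0.98  0.71 -0.44]
yaw,tilt,toolx_z -0.38 35.3 0.0037
shift cm [ 0.06  0.57 -0.77]
rotvec deg [-0.3   0.3   0.05]
```

View pics/w2.png

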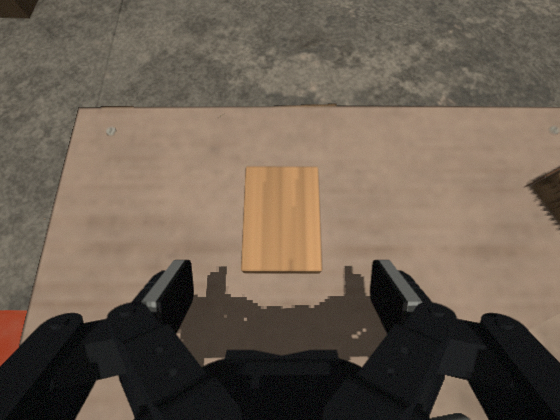

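View pics/s2.png

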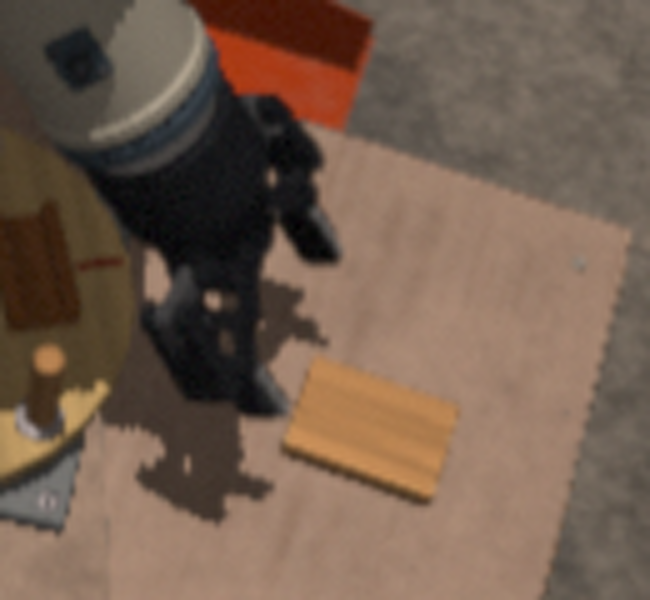

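```bash

python3 -m crank '[[0,0,0,0,0,0,0.6],[0,0,0,0,0,0,0.6],[0,0,0,0,0,0,0.6],[0,0,0,0,0,0,0.6],[0,0,0,0,0,0,0.6],[0,0,0,0,0,0,0.6],[0,0,0,0,0,0,0.6],[0,0,0,0,0,0,0.6],[0,0,0,0,0,0,0.6],[0,0,0,0,0,0,0.6]]'
python3 - <<'E'
from h import *
rel((555.5,404,30),yaw=-0.6,tilt=35)
im=cams.grab_frame("wrist"); cv2.imwrite("pics/w3.png",cv2.resize(im[150:350,130:430],None,fx=2.6,fy=2.6))
c=cams.camera_info("wrist"); M=(np.array(c["intrinsics"]),c["k1"],np.linalg.inv(np.array(c["hand_eye"])))
for y in (-55,-50,-45,-40,-35,-30): print(y,[tuple(np.round(proj(M,(x,y,z)))) for x in (-42.5,-34) for z in (-11,11)])
E
```

```text
clock: 4.52
eef_pos: [555.7, 407.2, 40.6]
tcp_rot: [-0.954, -0.005, -0.007]
contact_force: [0.2, 0.3, -0.3]
opening: 0.8
t 4.52 p [555.7 407.2  40.6] open 0.8 F [ 0.2  0.3 -0.3] q [ 0.33  0.6   1.86  0.98  0.71 -0.44]
yaw,tilt,toolx_z -0.41 35.34 0.0048
shift cm [-0.03  0.68 -0.87]
rotvec deg [-0.34  0.31  0.12]
-55 [(np.float64(189.0), np.float64(314.0)), (np.float64(184.0), np.float64(270.0)), (np.float64(207.0), np.float64(314.0)), (np.float64(204.0), np.float64(270.0))]
-50 [(np.float64(192.0), np.float64(307.0)), (np.float64(187.0), np.float64(265.0)), (np.float64(210.0), np.float64(307.0)), (np.float64(206.0), np.float64(265.0))]
-45 [(np.float64(195.0), np.float64(301.0)), (np.float64(191.0), np.float64(260.0)), (np.float64(212.0), np.float64(301.0)), (np.float64(209.0), np.float64(260.0))]
-40 [(np.float64(197.0), np.float64(296.0)), (np.float64(194.0), np.float64(255.0)), (np.float64(214.0), np.float64(296.0)), (np.float64(211.0), np.float64(255.0))]
-35 [(np.float64(200.0), np.float64(290.0)), (np.float64(197.0), np.float64(251.0)), (np.float64(216.0), np.float64(290.0)), (np.float64(214.0), np.float64(251.0))]
-30 [(np.float64(202.0), np.float64(285.0)), (np.float64(199.0), np.float64(247.0)), (np.float64(218.0), np.float64(285.0)), (np.float64(216.0), np.float64(247.0))]
```

View pics/w3.png

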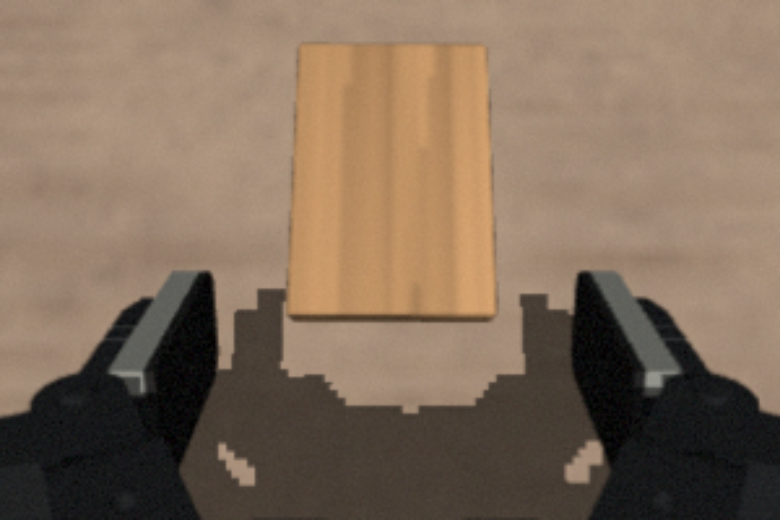

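```bash

python3 -m crank '[[0,0,0,0,0.55,-0.08,0.6],[0,0,0,0,0.55,-0.08,0.6],[0,0,0,0,0.55,-0.08,0.6],[0,0,0,0,0.55,-0.08,0.6],[0,0,0,0,0.55,-0.08,0.6],[0,0,0,0,0.55,-0.08,0.6],[0,0,0,0,0.55,-0.08,0.6],[0,0,0,0,0.55,-0.08,0.6],[0,0,0,0,0.55,-0.08,0.6],[0,0,0,0,0.55,-0.08,0.6]]'
python3 - <<'E'
from h import *
rel((555.5,431,-21.5),yaw=-0.6,tilt=35)
im=cams.grab_frame("wrist"); cv2.imwrite("pics/w4.png",cv2.resize(im[130:350,130:430],None,fx=2.6,fy=2.6))
cv2.imwrite("pics/s4.png",cv2.resize(cams.grab_frame("scene")[150:270,300:430],None,fx=5,fy=5,interpolation=cv2.INTER_CUBIC))
E
```

```text
clock: 5.4
eef_pos: [555.9, 434.9, -14.5]
tcp_rot: [-0.954, -0.004, -0.007]
contact_force: [-0.7, 0.3, 0.2]
opening: 0.8
t 5.4 p [555.9 434.9 -14.5] open 0.8 F [-0.7  0.3  0.2] q [ 0.38  0.7   1.85  1.09  0.65 -0.53]
yaw,tilt,toolx_z -0.41 35.31 0.0043
shift cm [-0.04  0.34 -0.73]
rotvec deg [-0.31  0.3   0.09]
```

View pics/w4.png

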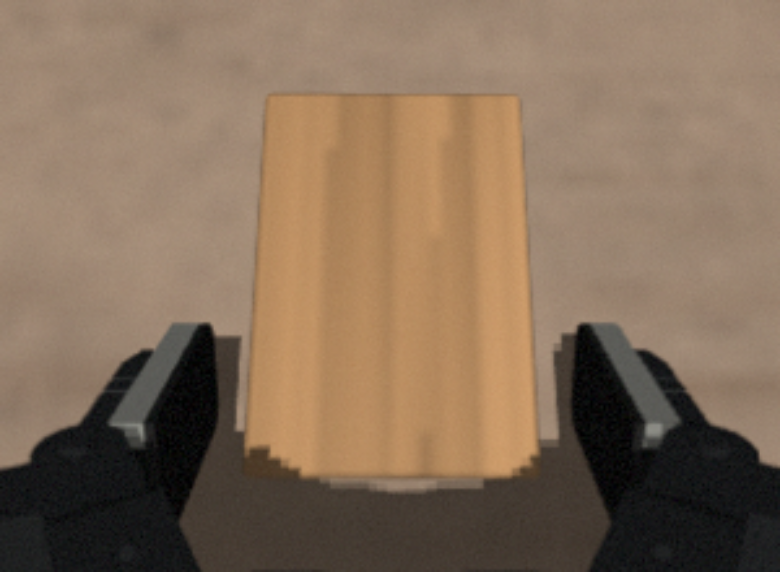

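View pics/s4.png

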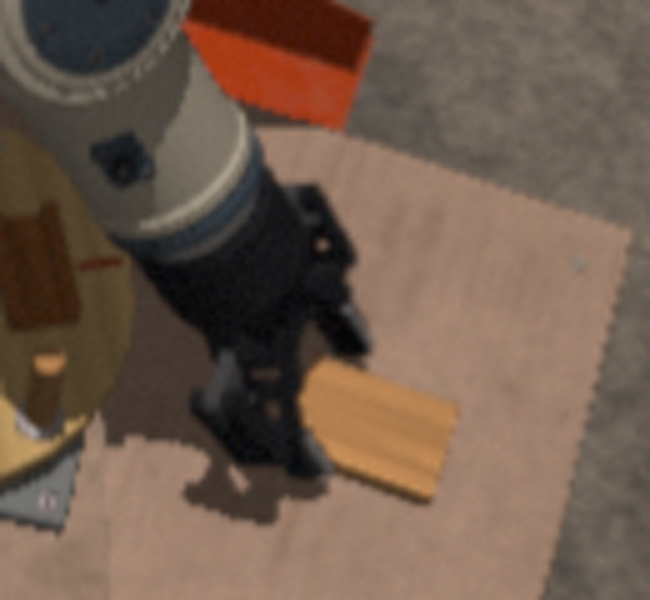

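The wrist view shows the panel centred between the fingertips, and the shadows confirm they are close to the bench. I'll go down the last bit and close.

```bash

python3 -m crank '[[0,0,0,-0.01,0.06,-0.11,0.6],[0,0,0,-0.01,0.06,-0.11,0.6],[0,0,0,-0.01,0.06,-0.11,0.6],[0,0,0,-0.01,0.06,-0.11,0.6],[0,0,0,-0.01,0.06,-0.11,0.6],[0,0,0,0,0,0,0.6],[0,0,0,0,0,0,0.4],[0,0,0,0,0,0,0.2],[0,0,0,0,0,0,0],[0,0,0,0,0,0,-0.2]]' 30
python3 - <<'E'
from h import *
rel((555.5,431,-21.5),yaw=-0.6,tilt=35)
im=cams.grab_frame("wrist"); cv2.imwrite("pics/w5.png",cv2.resize(im[130:350,130:430],None,fx=2.6,fy=2.6))
E
```

```text
clock: 6.33
eef_pos: [555.9, 431.4, -19.8]
tcp_rot: [-0.954, -0.005, -0.008]
contact_force: [0.8, -0.3, -0.6]
opening: 0.643
t 6.33 p [555.9 431.4 -19.8] open 0.643 F [ 0.8 -0.3 -0.6] q [ 0.37  0.7   1.85  1.1   0.64 -0.55]
yaw,tilt,toolx_z -0.44 35.33 0.005
shift cm [-0.04  0.12 -0.13]
rotvec deg [-0.33  0.3   0.14]
```

View pics/w5.png

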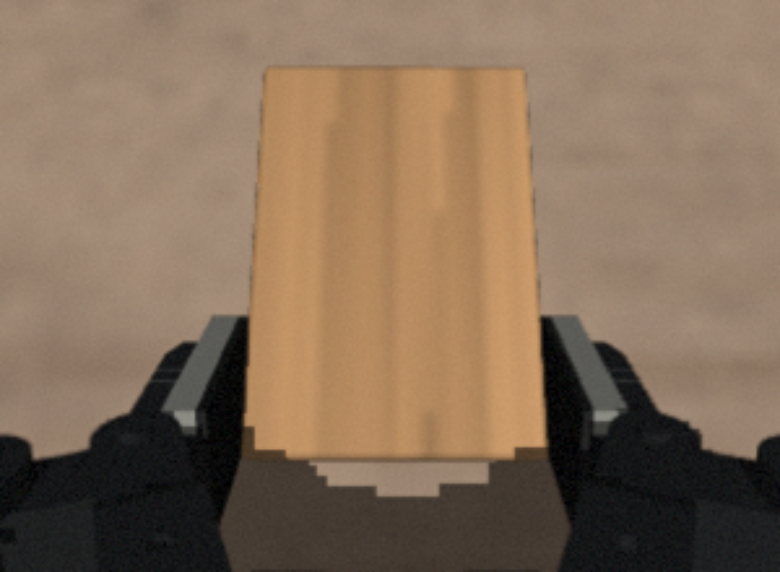

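Opening 0.643 (about 55 mm) means the panel is gripped. Next I'll grip harder, lift, then move over.

```bash

python3 -m crank '[[0,0,0,0,0,0,-0.5],[0,0,0,0,0,0,-0.5],[0,0,0,0,0,0,-0.5],[0,0,0,0,-0.6,0.4,-0.5],[0,0,0,0,-1.2,0.8,-0.5],[0,0,0,0,-1.2,0.8,-0.5],[0,0,0,0,-1.2,0.8,-0.5],[0,0,0,0,-1.2,0.8,-0.5],[0,0,0,0,-1.2,0.8,-0.5],[0,0,0,0,-1.2,0.8,-0.5]]' 45
python3 -m crank '[[0,0,0,0,-1.2,0,-0.5],[-2,0,0,0,-1.2,-0.4,-0.5],[-4,0,0,0,-1.2,-0.6,-0.5],[-4,0,0,0,-1.2,-0.6,-0.5],[-4,0,0,0,-1.2,-0.6,-0.5],[-4,0,0,0,-1.2,-0.6,-0.5],[-4,0,0,0,-1.2,-0.6,-0.5],[-4,0,0,0,-1.2,-0.6,-0.5],[-4,0,0,0,-1.2,-0.6,-0.5],[-4,0,0,0,-1,-0.6,-0.5]]'
python3 - <<'E'
from h import *
rel((565,300,150),yaw=31.3,tilt=-54.7)
im=cams.grab_frame("wrist"); cv2.imwrite("pics/w6.png",cv2.resize(im[100:350,130:430],None,fx=2.4,fy=2.4))
E
```

```text
clock: 7.22
eef_pos: [552.4, 427.6, 75.6]
tcp_rot: [-0.958, 0.002, -0.007]
contact_force: [0.2, -0.1, -0.4]
opening: 0.638
clock: 8.05
eef_pos: [552.3, 321.1, 175.3]
tcp_rot: [-1.584, -0.004, -0.02]
contact_force: [-0.2, 0.6, -1.0]
opening: 0.639
t 8.05 p [552.3 321.1 175.3] open 0.639 F [-0.2  0.6 -1. ] q [ 0.53  0.4   1.62 -0.01  1.12  0.56]
yaw,tilt,toolx_z -1.14 -0.74 0.0036
shift cm [ 1.3   2.56 -2.05]
rotvec deg [-52.41 -29.88 -15.47]
```

View pics/w6.png

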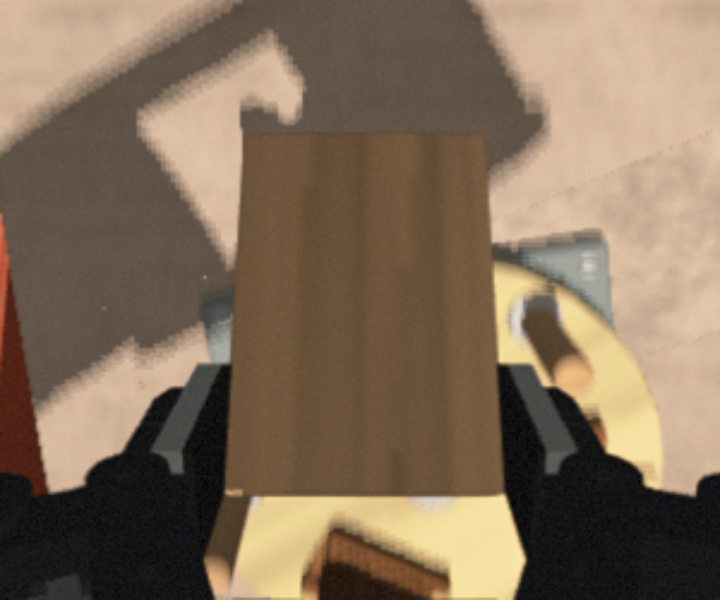

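The panel's corners in the hand are unchanged (within 1 px), so there was no slip. I'll rotate to the insertion attitude.

```bash

python3 -m crank '[[-5.2,-3,-1.55,0,0,0,-0.5],[-5.2,-3,-1.55,0,0,0,-0.5],[-5.2,-3,-1.55,0,0,0,-0.5],[-5.2,-3,-1.55,0,0,0,-0.5],[-5.2,-3,-1.55,0,0,0,-0.5],[-5.2,-3,-1.55,0,0,0,-0.5],[-5.2,-3,-1.55,0,0,0,-0.5],[-5.2,-3,-1.55,0,0,0,-0.5],[-5.2,-3,-1.55,0,0,0,-0.5],[-5.2,-3,-1.55,0,0,0,-0.5]]'
python3 - <<'E'
from h import *
rel((565,220,140),yaw=31.3,tilt=-54.7)
p,Rm,s=pose()
print("panel ctr",p+Rm@np.array([-.4,-22,15.3]))
M=cam_model("top")
print("slot by strips",onz(M,(257.2,248.2),55))
E
```

```text
clock: 8.93
eef_pos: [556.9, 319.2, 181.1]
tcp_rot: [-2.544, 0.001, 0.566]
contact_force: [-0.1, -0.1, 0.3]
opening: 0.638
t 8.93 p [556.9 319.2 181.1] open 0.638 F [-0.1 -0.1  0.3] q [ 0.97  0.66  1.58 -0.87  1.48  0.76]
yaw,tilt,toolx_z 32.44 -55.74 -0.0009
shift cm [-4.64  9.59 -1.56]
rotvec deg [1.04 0.69 0.91]
panel ctr [542.19634119 341.60360487 180.79896051]
slot by strips [550.1238247  241.47067473  55.        ]
```

```bash

python3 -m crank '[[0.1,0.07,0.09,-0.45,0.95,-0.15,-0.5],[0.1,0.07,0.09,-0.45,0.95,-0.15,-0.5],[0.1,0.07,0.09,-0.45,0.95,-0.15,-0.5],[0.1,0.07,0.09,-0.45,0.95,-0.15,-0.5],[0.1,0.07,0.09,-0.45,0.95,-0.15,-0.5],[0.1,0.07,0.09,-0.45,0.95,-0.15,-0.5],[0.1,0.07,0.09,-0.45,0.95,-0.15,-0.5],[0.1,0.07,0.09,-0.45,0.95,-0.15,-0.5],[0.1,0.07,0.09,-0.45,0.95,-0.15,-0.5],[0,0,0,0,0,0,-0.5]]'
python3 - <<'E'
from h import *
rel((565,220,140),yaw=31.3,tilt=-54.7)
p,Rm,s=pose()
print("panel ctr",p+Rm@np.array([-.4,-22,15.3]))
M=cam_model("top")
it=cams.grab_frame("top"); iS=cams.grab_frame("scene"); iw=cams.grab_frame("wrist")
cv2.imwrite("pics/t7.png",cv2.resize(it[170:310,180:360],None,fx=4,fy=4,interpolation=cv2.INTER_CUBIC))
cv2.imwrite("pics/s7.png",cv2.resize(iS[140:260,230:400],None,fx=4.6,fy=4.6,interpolation=cv2.INTER_CUBIC))
cv2.imwrite("pics/w7.png",iw)
cv2.imwrite("pics/t7raw.png",it);cv2.imwrite("pics/s7raw.png",iS)
E
```

```text
clock: 9.77
eef_pos: [561.9, 217.3, 136.3]
tcp_rot: [-2.518, 0.008, 0.54]
contact_force: [-0.4, -0.2, -0.4]
opening: 0.641
t 9.77 p [561.9 217.3 136.3] open 0.641 F [-0.4 -0.2 -0.4] q [ 0.86  0.63  1.76 -0.92  1.32  0.83]
yaw,tilt,toolx_z 30.95 -54.28 -0.008
shift cm [ 0.4  -0.27 -0.26]
rotvec deg [-0.42  0.17 -0.55]
panel ctr [547.74280249 240.10643552 136.74351561]
```

View pics/t7.png

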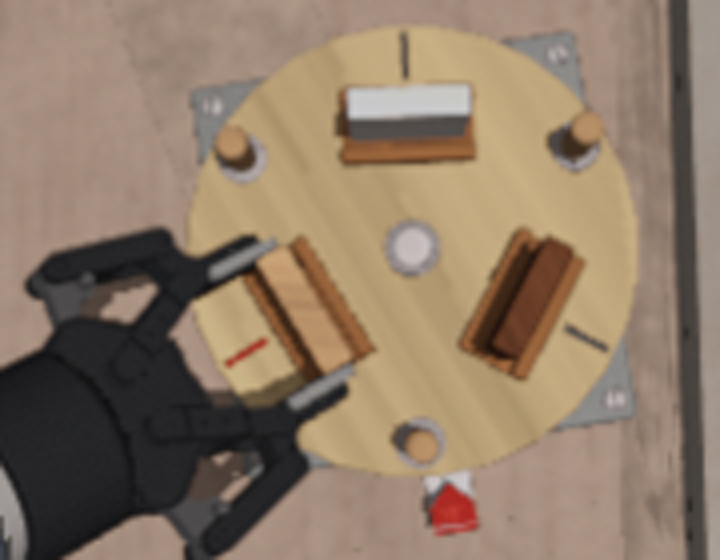

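View pics/s7.png

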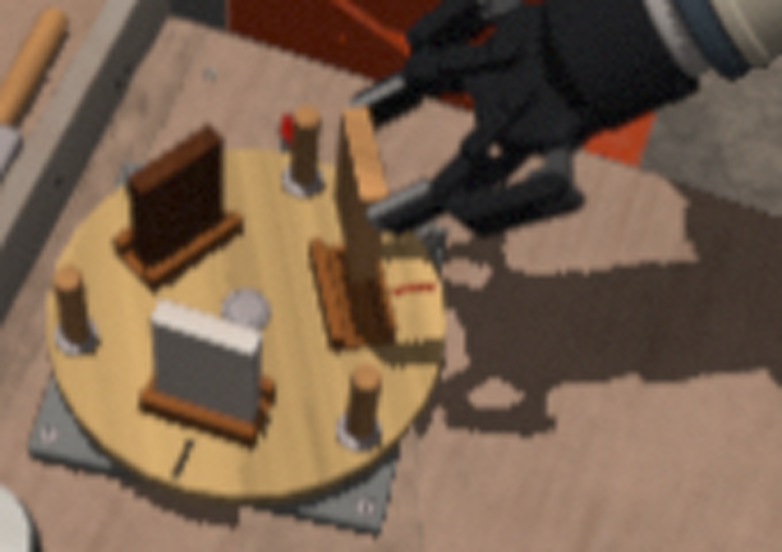

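View pics/w7.png

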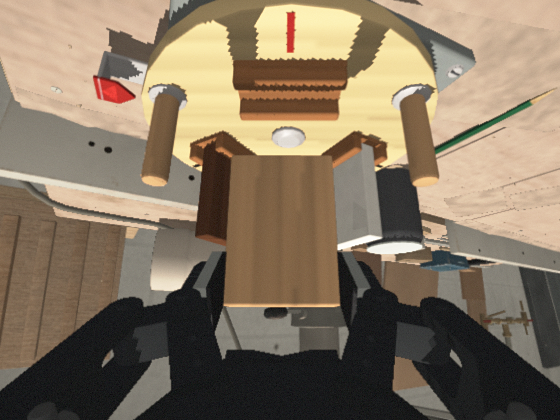

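```bash
cat >> h.py <<'E'
def tri(obs):
    A=np.zeros((3,3));b=np.zeros(3)
    for M,uv in obs:
        o,d=ray(M,uv); Q=np.eye(3)-np.outer(d,d); A+=Q;b+=Q@o
    return np.linalg.solve(A,b)
E
python3 - <<'E'
from h import *
T=cam_model("top");S=cam_model("scene")
print("panel top z176.7:",onz(T,(257.3,246.8),176.7),onz(S,(309.1,173.3),176.7),"tri",tri([(T,(257.3,246.8)),(S,(309.1,173.3))]))
print("slot z55:",onz(T,(257.2,248.2),55),onz(S,(306.8,202.8),55),"tri",tri([(T,(257.2,248.2)),(S,(306.8,202.8))]))
a=onz(T,(277/4+180,250/4+170),176);b=onz(T,(340/4+180,365/4+170),176);d=b-a;print("panel top dir",np.degrees(np.arctan2(d[1],d[0])))
a=onz(T,((376+428)/2/3.4+130,(235+203)/2/3.4+170),55);b=onz(T,((488+438)/2/3.4+130,(298+328)/2/3.4+170),55);d=b-a;print("slot dir",np.degrees(np.arctan2(d[1],d[0])),a,b)
p,Rm,s=pose(); print(p,Rm@np.array([1,0,0]))
print("pred top",p+Rm@(np.array([-.4,-22,15.3])-40*np.array([0,.578,.816])))
E
```

```text
panel top z176.7: [547.45406448 236.1761967  176.7       ] [550.6679686  242.39932571 176.7       ] tri [547.02485558 238.8715805  170.25562114]
slot z55: [550.1238247  241.47067473  55.        ] [555.20189381 246.81352103  55.        ] tri [550.00815437 243.64597223  45.09254388]
panel top dir -151.79012880630904
slot dir -147.53067156713925 [576.89514246 258.54516259  55.        ] [523.39443104 224.50170046  55.        ]
[562.46311384 220.08799403 137.09865682] [ 0.85658333  0.51597399 -0.00598698]
pred top [548.65792068 242.70030525 177.53069886]
```

```bash
cat >> h.py <<'E'
PC=np.array([-.4,-22,15.3])
def relpanel(target,yaw,tilt):
    p,Rm,s=pose()
    T=(R.from_euler('z',yaw,degrees=True)*R.from_euler('x',-90+tilt,degrees=True)).as_matrix()
    print("panel now",(p+Rm@PC).round(1)); rel(np.array(target)-T@PC,yaw=yaw,tilt=tilt)
E
python3 -c "
from h import *
relpanel((551,244.3,102),31.7,-54.7)"
```

```text
panel now [548.3 242.8 137.5]
t 9.92 p [562.5 220.1 137.1] open 0.637 F [-0.1 -0.8 -0.4] q [ 0.86  0.63  1.76 -0.92  1.32  0.83]
yaw,tilt,toolx_z 31.06 -54.26 -0.006
shift cm [0.36 2.07 2.86]
rotvec deg [-0.44 -0.09 -0.72]
```

```bash

python3 -m crank '[[-0.07,-0.02,-0.12,0.06,0.34,0.47,-0.5],[-0.07,-0.02,-0.12,0.06,0.34,0.47,-0.5],[-0.07,-0.02,-0.12,0.06,0.34,0.47,-0.5],[-0.07,-0.02,-0.12,0.06,0.34,0.47,-0.5],[-0.07,-0.02,-0.12,0.06,0.34,0.47,-0.5],[-0.07,-0.02,-0.12,0.06,0.34,0.47,-0.5],[0,0,0,0,0,0,-0.5],[0,0,0,0,0,0,-0.5],[0,0,0,0,0,0,-0.5],[0,0,0,0,0,0,-0.5]]'
python3 - <<'E'
from h import *
relpanel((551,244.3,83),31.7,-54.7)
it=cams.grab_frame("top"); iS=cams.grab_frame("scene"); iw=cams.grab_frame("wrist")
relpanel((551,244.3,83),31.7,-54.7)
cv2.imwrite("pics/t8.png",cv2.resize(it[210:280,230:330],None,fx=8,fy=8,interpolation=cv2.INTER_CUBIC))
cv2.imwrite("pics/s8.png",cv2.resize(iS[140:240,260:380],None,fx=6,fy=6,interpolation=cv2.INTER_CUBIC))
cv2.imwrite("pics/w8.png",iw)
E
```

```text
clock: 10.75
eef_pos: [566.0, 225.5, 97.5]
tcp_rot: [-2.525, -0.001, 0.559]
contact_force: [-0.1, 1.0, -0.8]
opening: 0.64
panel now [551.4 248.   97.7]
t 10.75 p [566.  225.5  97.5] open 0.64 F [-0.1  1.  -0.8] q [ 0.87  0.69  1.76 -0.95  1.28  0.89]
yaw,tilt,toolx_z 32.03 -54.7 0.0007
shift cm [-0.25  1.09  1.03]
rotvec deg [-0.    0.16  0.29]
panel now [551.5 248.1  97.9]
t 10.9 p [566.  225.6  97.7] open 0.639 F [-0.8  0.2 -1.5] q [ 0.87  0.69  1.76 -0.95  1.28  0.89]
yaw,tilt,toolx_z 32.03 -54.69 0.0011
shift cm [-0.26  1.1   1.05]
rotvec deg [-0.01  0.14  0.3 ]
```

View pics/t8.png

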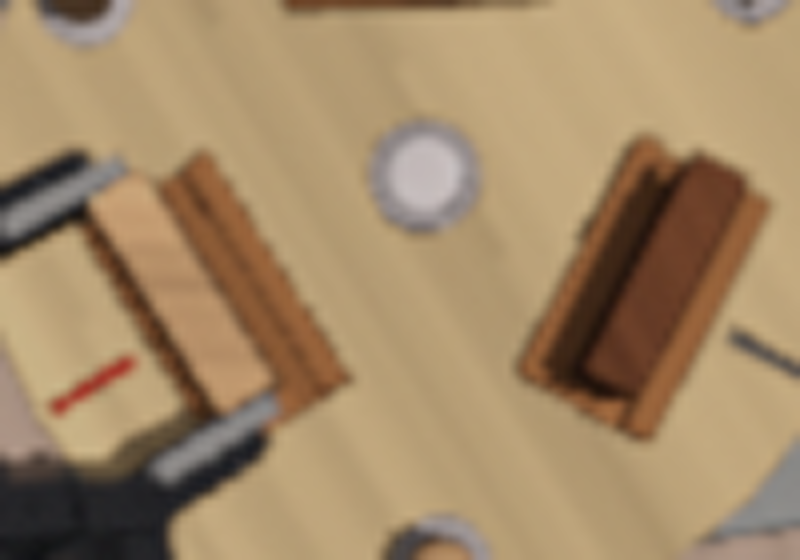

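View pics/s8.png

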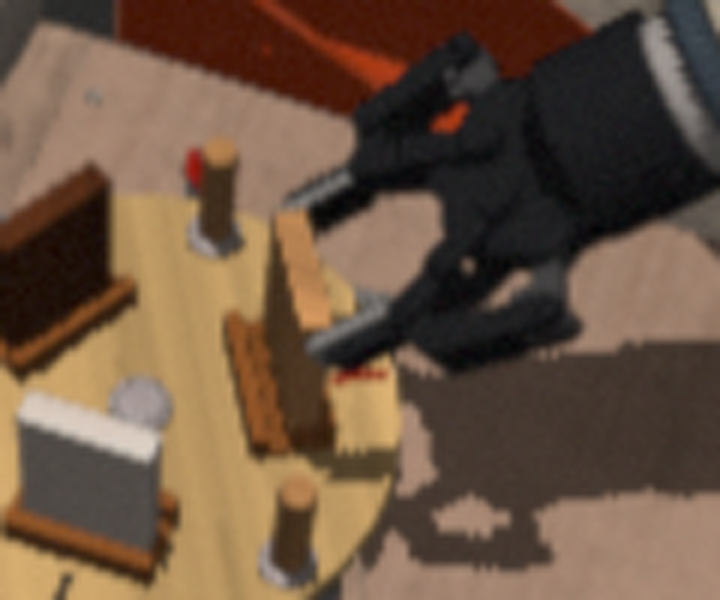

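View pics/w8.png

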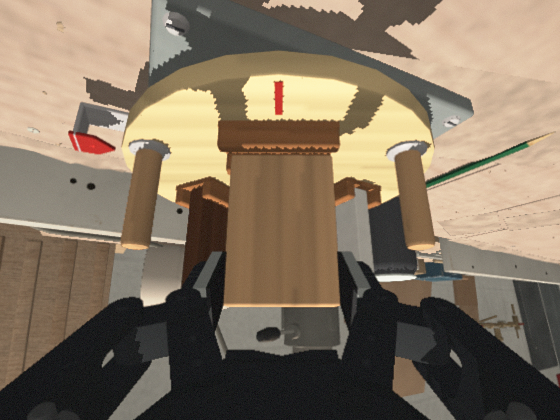

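```bash
python3 - <<'E'
from h import *
T=cam_model("top");S=cam_model("scene");W=cam_model("wrist")
out=np.array([np.cos(np.radians(121.5)),np.sin(np.radians(121.5)),0]); tan=np.array([-out[1],out[0],0])
ax=np.array([582.3,192,0])
def rt(P): d=P-ax; return np.round([d@out,d@tan,P[2]],1)
pt=onz(T,(252.5,246.6),137.8); print("panel top (top cam)",pt.round(1),rt(pt))
for n,uv,c in [("in edge",(277.5/8+230,265/8+210),41.5)]:
    P=onz(T,uv,55); print(n,P.round(1),rt(P),"expected radial",c)
P=onz(T,(424/8+230,176/8+210),45); print("hub",P.round(1),rt(P))
for uv in [(279,148),(218,148),(340,148)]: P=onz(W,uv,55); print("wrist strip outer top edge, exp 78.5:",rt(P))
for uv in [(229,153),(335,153)]: P=onz(W,uv,57.8); print("wrist panel bottom outer",rt(P))
p,Rm,s=pose(); print("panel ctr pred",rt(p+Rm@PC))
# scene
P=onz(S,(300/6+260,265/6+140),137.8); print("scene panel top",rt(P)); 
P=onz(S,(249/6+260,382/6+140),55); print("scene in edge",rt(P)); 
E
```

```text
panel top (top cam) [549.6 246.2 137.8] [ 63.3  -0.4 137.8]
in edge [559.7 227.   55. ] [41.6  1.  55. ] expected radial 41.5
hub [581.4 191.3  45. ] [-0.2  1.1 45. ]
wrist strip outer top edge, exp 78.5: [76.1 -1.9 55. ]
wrist strip outer top edge, exp 78.5: [75.9 31.  55. ]
wrist strip outer top edge, exp 78.5: [ 76.5 -34.8  55. ]
wrist panel bottom outer [75.5 25.  57.8]
wrist panel bottom outer [ 76.  -32.   57.8]
panel ctr pred [63.9 -3.  97.9]
scene panel top [ 63.5  -4.  137.8]
scene in edge [47.1 -5.9 55. ]
```

```bash
python3 -c "
from h import *
relpanel((551.5,245,97.5),31.7,-54.7)
relpanel((551.5,245,88),31.7,-54.7)"
```

```text
panel now [551.5 248.1  97.9]
t 10.9 p [566.  225.6  97.7] open 0.639 F [-0.8  0.2 -1.5] q [ 0.87  0.69  1.76 -0.95  1.28  0.89]
yaw,tilt,toolx_z 32.03 -54.69 0.0011
shift cm [-0.17  0.24 -0.12]
rotvec deg [-0.01  0.14  0.3 ]
panel now [551.5 248.1  97.9]
t 10.9 p [566.  225.6  97.7] open 0.639 F [-0.8  0.2 -1.5] q [ 0.87  0.69  1.76 -0.95  1.28  0.89]
yaw,tilt,toolx_z 32.03 -54.69 0.0011
shift cm [-0.18  0.79  0.66]
rotvec deg [-0.01  0.14  0.3 ]
```

```bash

python3 -m crank '[[0,0.03,0.07,-0.045,0.06,-0.03,-0.5],[0,0.03,0.07,-0.045,0.06,-0.03,-0.5],[0,0.03,0.07,-0.045,0.06,-0.03,-0.5],[0,0.03,0.07,-0.045,0.06,-0.03,-0.5],[0,0,0,0,0,0,-0.5],[0,0,0,0,0.1,0.14,-0.5],[0,0,0,0,0.1,0.14,-0.5],[0,0,0,0,0.1,0.14,-0.5],[0,0,0,0,0.1,0.14,-0.5],[0,0,0,0,0,0,-0.5]]'
python3 - <<'E'
from h import *
it=cams.grab_frame("top"); iw=cams.grab_frame("wrist")
relpanel((551.5,245,83),31.7,-54.7)
a=cv2.resize(it[215:275,230:290],None,fx=7,fy=7,interpolation=cv2.INTER_CUBIC);b=cv2.resize(iw[60:320,200:360],(369,600)); b=b[:420]
cv2.imwrite("pics/t9.png",np.hstack([a[:420],b[:420]]))
E
```

```text
clock: 11.73
eef_pos: [566.2, 222.0, 90.4]
tcp_rot: [-2.525, -0.001, 0.553]
contact_force: [0.5, -0.4, -0.9]
opening: 0.638
panel now [551.9 244.7  91. ]
t 11.83 p [566.3 222.1  90.8] open 0.635 F [ 0.2  0.2 -1.9] q [ 0.87  0.7   1.77 -0.95  1.27  0.9 ]
yaw,tilt,toolx_z 31.67 -54.66 0.0016
shift cm [-0.02  0.42  0.68]
rotvec deg [-0.04 -0.09  0.03]
```

View pics/t9.png

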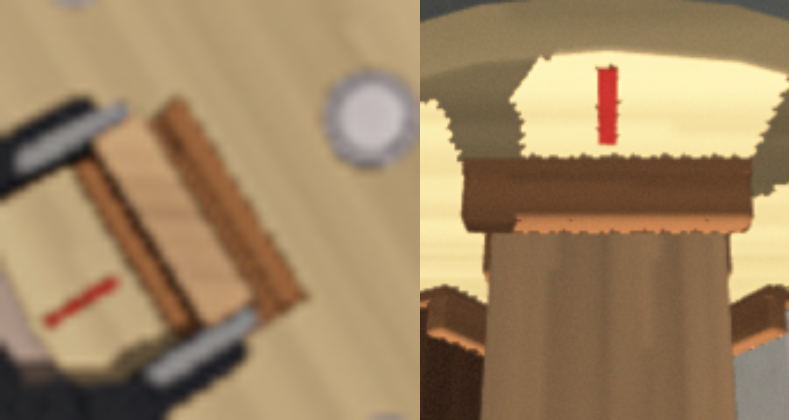

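```bash

python3 -m crank '[[0,0,0,0,0.06,0.085,-0.5],[0,0,0,0,0.06,0.085,-0.5],[0,0,0,0,0.06,0.085,-0.5],[0,0,0,0,0.06,0.085,-0.5],[0,0,0,0,0.06,0.085,-0.5],[0,0,0,0,0,0,-0.5],[0,0,0,0,0,0,-0.5],[0,0,0,0,0,0,-0.5],[0,0,0,0,0,0,-0.5],[0,0,0,0,0,0,-0.5]]'
python3 - <<'E'
from h import *
T=cam_model("top")
out=np.array([np.cos(np.radians(121.5)),np.sin(np.radians(121.5)),0]); tan=np.array([-out[1],out[0],0]); ax=np.array([582.3,192,0])
P=onz(T,(254.7,246.9),131)-ax; print("prev panel top",P@out,P@tan)
relpanel((551.5,245,83),31.7,-54.7)
E
```

```text
clock: 12.67
eef_pos: [566.5, 222.3, 85.5]
tcp_rot: [-2.525, -0.002, 0.553]
contact_force: [0.1, -0.4, 0.4]
opening: 0.64
prev panel top 60.40851163604062 1.6277837127068557
panel now [552.1 244.8  85.7]
t 12.67 p [566.5 222.3  85.5] open 0.64 F [ 0.1 -0.4  0.4] q [ 0.87  0.71  1.77 -0.95  1.27  0.91]
yaw,tilt,toolx_z 31.68 -54.69 0.0021
shift cm [-0.04  0.12  0.25]
rotvec deg [-0.01 -0.11  0.05]
```

```bash

python3 -m crank '[[0,0,0,0,0.04,0.06,-0.5],[0,0,0,0,0.04,0.06,-0.5],[0,0,0,0,0.04,0.06,-0.5],[0,0,0,0,0,0,-0.5],[0,0,0,0,0,0,-0.5],[0,0,0,0,0,0,-0.5],[0,0,0,0,0,0,-0.5],[0,0,0,0,0,0,-0.5],[0,0,0,0,0,0,-0.5],[0,0,0,0,0,0,-0.5]]'
python3 - <<'E'
from h import *
relpanel((551.5,245,83),31.7,-54.7)
E
```

```text
clock: 13.5
eef_pos: [566.9, 222.0, 85.6]
tcp_rot: [-2.529, -0.003, 0.552]
contact_force: [-0.2, 1.1, 0.7]
opening: 0.638
panel now [552.5 244.6  85.8]
t 13.5 p [566.9 222.   85.6] open 0.638 F [-0.2  1.1  0.7] q [ 0.87  0.71  1.77 -0.95  1.27  0.91]
yaw,tilt,toolx_z 31.65 -54.89 0.0029
shift cm [-0.06  0.09  0.28]
rotvec deg [ 0.19 -0.17  0.05]
```

```bash

python3 -m crank '[[0,0,0,0,0.06,0.085,-0.5],[0,0,0,0,0.06,0.085,-0.5],[0,0,0,0,0.06,0.085,-0.5],[0,0,0,0,0.06,0.085,-0.5],[0,0,0,0,0.06,0.085,-0.5],[0,0,0,0,0.06,0.085,-0.5],[0,0,0,0,0,0,-0.5],[0,0,0,0,0,0,-0.5],[0,0,0,0,0,0,-0.5],[0,0,0,0,0,0,-0.5]]'
python3 - <<'E'
from h import *
relpanel((551.5,245,83),31.7,-54.7)
it=cams.grab_frame("top"); iw=cams.grab_frame("wrist"); iS=cams.grab_frame("scene")
a=cv2.resize(it[215:275,230:290],None,fx=7,fy=7,interpolation=cv2.INTER_CUBIC);b=cv2.resize(iw[60:320,200:360],(369,600)); b=b[:420]
cv2.imwrite("pics/t10.png",np.hstack([a[:420],b[:420]]))
cv2.imwrite("pics/s10.png",cv2.resize(iS[140:240,260:380],None,fx=6,fy=6,interpolation=cv2.INTER_CUBIC))
E
```

```text
clock: 14.33
eef_pos: [567.4, 221.8, 86.0]
tcp_rot: [-2.538, -0.005, 0.551]
contact_force: [-0.6, -0.2, 1.8]
opening: 0.64
panel now [553.  244.4  85.9]
t 14.33 p [567.4 221.8  86. ] open 0.64 F [-0.6 -0.2  1.8] q [ 0.87  0.72  1.76 -0.96  1.27  0.92]
yaw,tilt,toolx_z 31.55 -55.43 0.005
shift cm [-0.09  0.08  0.34]
rotvec deg [ 0.73 -0.32  0.05]
```

View pics/t10.png

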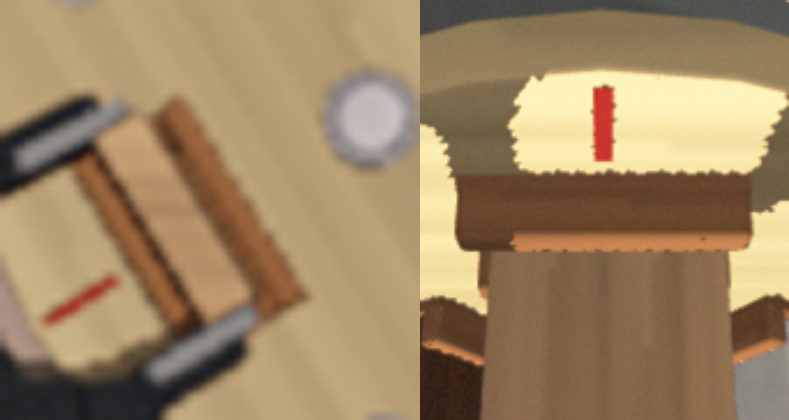

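View pics/s10.png

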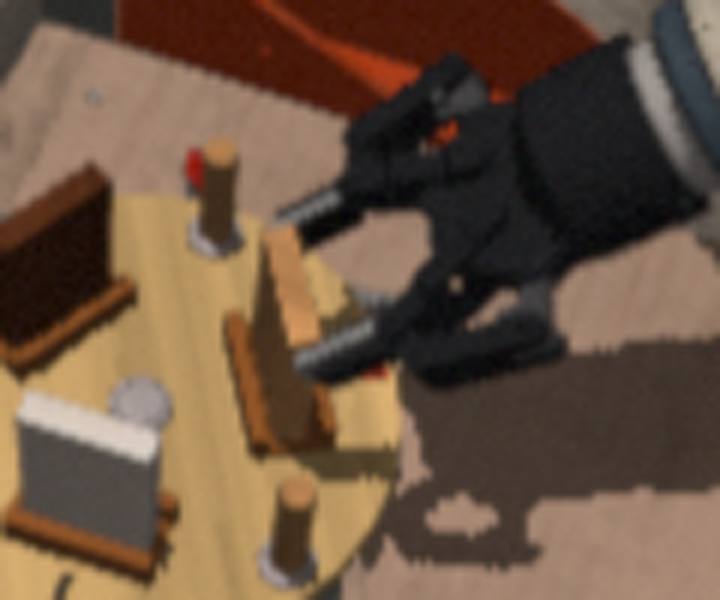

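Force and stalled z show the panel's lower end is standing on the slot floor, inside the groove. I'll level it and release.

```bash

python3 -m crank '[[0.4,0,0,0,0,0,-0.5],[0.3,0,0,0,0,0,-0.5],[0,0,0,0,0,0,0.28],[0,0,0,0,0,0,0.32],[0,0,0,0,0,0,0.38],[0,0,0,0,0,0,0.45],[0,0,0,0,0,0,0.55],[0,0,0,0,0,0,0.7],[0,0,0,0,0,0,0.8],[0,0,0,0,0,0,0.9]]'
python3 - <<'E'
from h import *
relpanel((551.5,245,83),31.7,-54.7)
it=cams.grab_frame("top"); iw=cams.grab_frame("wrist"); iS=cams.grab_frame("scene")
a=cv2.resize(it[215:275,230:290],None,fx=7,fy=7,interpolation=cv2.INTER_CUBIC);b=cv2.resize(iw[60:320,200:360],(369,600)); b=b[:420]
cv2.imwrite("pics/t11.png",np.hstack([a[:420],b[:420]]))
cv2.imwrite("pics/s11.png",cv2.resize(iS[140:240,260:380],None,fx=6,fy=6,interpolation=cv2.INTER_CUBIC))
E
```

```text
clock: 15.32
eef_pos: [567.2, 221.6, 85.2]
tcp_rot: [-2.524, -0.005, 0.55]
contact_force: [-0.3, 0.6, -0.3]
opening: 0.952
panel now [552.8 244.3  85.4]
t 15.32 p [567.2 221.6  85.2] open 0.952 F [-0.3  0.6 -0.3] q [ 0.86  0.71  1.77 -0.95  1.26  0.91]
yaw,tilt,toolx_z 31.53 -54.59 0.0046
shift cm [-0.07  0.03  0.27]
rotvec deg [-0.11 -0.31  0.02]
```

View pics/t11.png

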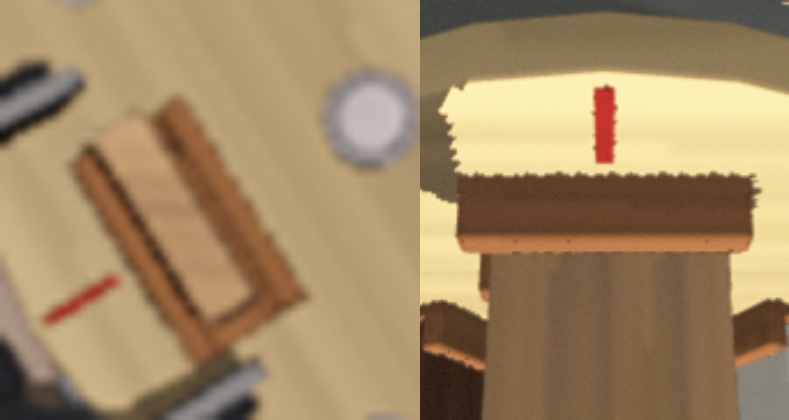

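View pics/s11.png

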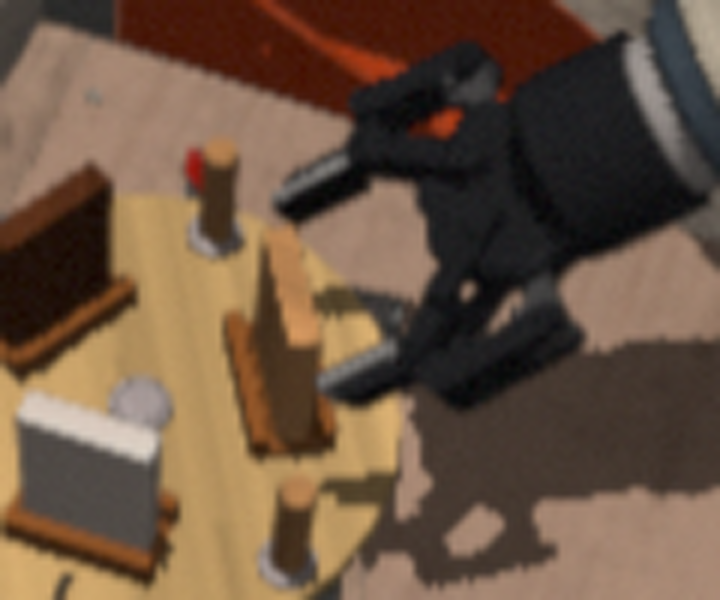

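The panel stands free, inside the groove, in all three views, with the pads well clear. I'll retreat along the tool and then turn it down towards peg_c.

```bash

python3 -m crank '[[0,0,0,0,-0.5,0,0.95],[0,0,0,0,-1,0,0.95],[0,0,0,0,-1.2,0,0.95],[0,0,0,0,-1.5,0,0.95],[0,0,0,0,-1.5,0,0.95],[0,0,0,0,-1.5,-0.3,0.95],[0,0,0,0,-1.5,-0.6,0.95],[0,0,0,0,-1.5,-1,0.95],[0,0,0,0,-1.5,-1,0.95],[0,0,0,0,-1.5,-1,0.95]]'
python3 - <<'E'
from h import *
rel((628,275,130),yaw=-28.6,tilt=0)
iS=cams.grab_frame("top")
cv2.imwrite("pics/s12.png",cv2.resize(iS[170:310,180:360],None,fx=4,fy=4,interpolation=cv2.INTER_CUBIC))
E
```

```text
clock: 16.3
eef_pos: [514.6, 303.7, 201.0]
tcp_rot: [-2.521, -0.001, 0.553]
contact_force: [0.2, -0.2, -0.7]
opening: 0.975
t 16.3 p [514.6 303.7 201. ] open 0.975 F [ 0.2 -0.2 -0.7] q [ 1.    0.58  1.66 -0.83  1.49  0.78]
yaw,tilt,toolx_z 31.67 -54.47 0.0015
shift cm [ 8.13 10.97  0.91]
rotvec deg [49.16 55.46 28.63]
```

View pics/s12.png

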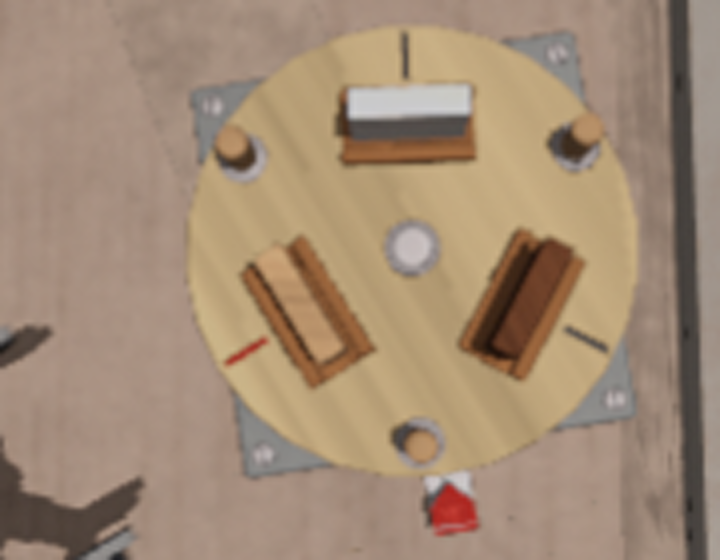

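```bash

python3 -m crank '[[4.4,5,2.6,0,0,0,0.3],[4.4,5,2.6,0,0,0,0.3],[4.4,5,2.6,0,0,0,0.3],[4.4,5,2.6,0,0,0,0.3],[4.4,5,2.6,0,0,0,0.3],[4.4,5,2.6,0,0,0,0.3],[4.4,5,2.6,0,0,0,0.3],[4.4,5,2.6,0,0,0,0.3],[4.4,5,2.6,0,0,0,0.3],[4.4,5,2.6,0,0,0,0.3]]'
python3 - <<'E'
from h import *
rel((627,275,130),yaw=-28.6,tilt=0)
T=cam_model("top")
for uv in [(232/4+180,140/4+170)]: print(onz(T,uv,103))
for uv in [(238.3,206.8)]: print(onz(T,uv,103))
print(onz(T,(255/4+180,160/4+170),39))
E
```

```text
clock: 17.18
eef_pos: [508.6, 327.4, 217.7]
tcp_rot: [-1.641, -0.045, -0.388]
contact_force: [0.9, -0.3, -0.3]
opening: 0.647
t 17.18 p [508.6 327.4 217.7] open 0.647 F [ 0.9 -0.3 -0.3] q [ 0.62  0.33  1.64 -0.08  1.21  1.03]
yaw,tilt,toolx_z -22.22 -4.02 0.0446
shift cm [12.54  9.34  0.28]
rotvec deg [3.87 6.29 2.77]
[627.88541626 274.12423632 103.        ]
[624.53823574 273.58156069 103.        ]
[626.47533264 268.11354157  39.        ]
```

```bash

python3 -m crank '[[0.4,0.65,0.28,1.3,0.6,0,0.2],[0.4,0.65,0.28,1.3,0.6,0,0.2],[0.4,0.65,0.28,1.3,0.6,0,0.2],[0.4,0.65,0.28,1.3,0.6,0,0.2],[0.4,0.65,0.28,1.3,0.6,0,0.2],[0.4,0.65,0.28,1.3,0.6,0,0.2],[0.4,0.65,0.28,1.3,0.6,0,0.2],[0.4,0.65,0.28,1.3,0.6,0,0.2],[0.4,0.65,0.28,1.3,0.6,0,0.2],[0,0,0,0,0,0,0.2]]'
python3 - <<'E'
from h import *
rel((627,275,100),yaw=-28.6,tilt=0)
W=cam_model("wrist"); iw=cams.grab_frame("wrist"); 
print(np.round(proj(W,(627,275,103)),1))
cv2.imwrite("pics/w13.png",iw)
iS=cams.grab_frame("scene")
cv2.imwrite("pics/s13.png",cv2.resize(iS[120:260,220:400],None,fx=4,fy=4,interpolation=cv2.INTER_CUBIC))
rel((627,275,100),yaw=-28.6,tilt=0)
E
```

```text
clock: 18.02
eef_pos: [625.4, 272.3, 161.8]
tcp_rot: [-1.572, -0.0, -0.492]
contact_force: [-0.2, -0.5, -0.1]
opening: 0.601
t 18.02 p [625.4 272.3 161.8] open 0.601 F [-0.2 -0.5 -0.1] q [ 0.41  0.48  1.54 -0.    1.13  0.9 ]
yaw,tilt,toolx_z -28.21 -0.08 0.0001
shift cm [0.01 6.18 0.32]
rotvec deg [0.08 0.39 0.01]
[282.5 210.3]
t 18.12 p [623.9 273.5 162.9] open 0.6 F [0.4 0.2 0.2] q [ 0.41  0.48  1.54 -0.    1.13  0.9 ]
yaw,tilt,toolx_z -28.15 -0.08 -0.0001
shift cm [0.2  6.29 0.29]
rotvec deg [ 0.08  0.45 -0.  ]
```

View pics/w13.png

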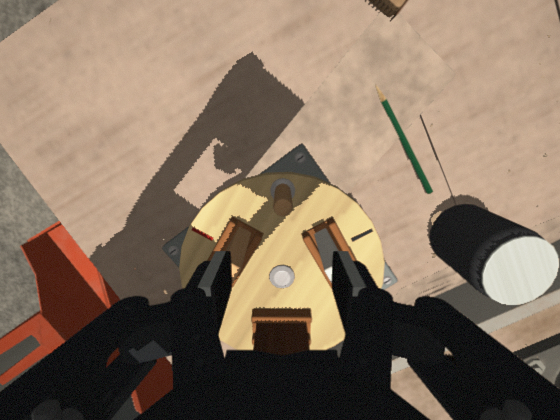

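View pics/s13.png

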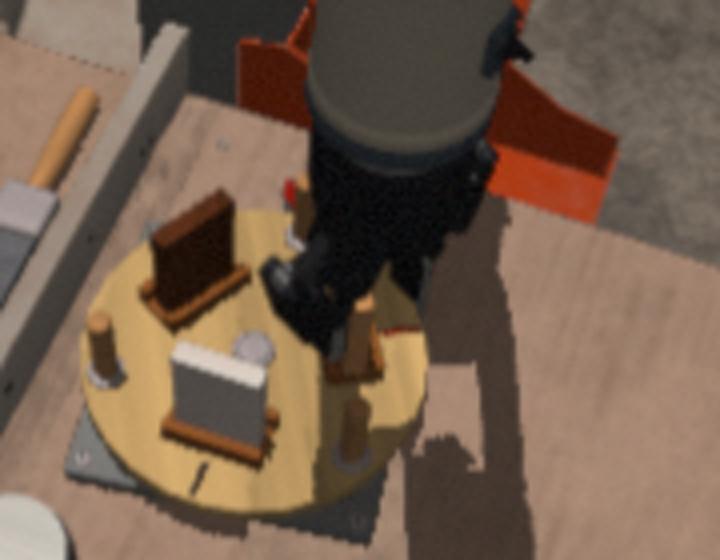

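Wrist view: peg_c's top is at about (282,208), versus (282.5,210.3) predicted. It is centred between the fingers, so I'll descend.

```bash

python3 -m crank '[[0,0.04,0,0.01,1,0.03,0.2],[0,0.04,0,0.01,1,0.03,0.2],[0,0.04,0,0.01,1,0.03,0.2],[0,0.04,0,0.01,1,0.03,0.2],[0,0.04,0,0.01,1,0.03,0.2],[0,0.04,0,0.01,1,0.03,0.2],[0,0.04,0,0.01,0.7,0.03,0.2],[0,0.04,0,0.01,0.5,0.03,0.2],[0,0,0,0,0,0,0.2],[0,0,0,0,0,0,0.2]]'
python3 - <<'E'
from h import *
rel((627,275,50),yaw=-28.6,tilt=0)
W=cam_model("wrist"); iw=cams.grab_frame("wrist"); 
print(np.round(proj(W,(627,275,103)),1))
cv2.imwrite("pics/w14.png",iw)
iS=cams.grab_frame("scene")
cv2.imwrite("pics/s14.png",cv2.resize(iS[120:260,220:400],None,fx=4,fy=4,interpolation=cv2.INTER_CUBIC))
E
```

```text
clock: 18.95
eef_pos: [623.0, 277.4, 82.8]
tcp_rot: [-1.573, 0.002, -0.494]
contact_force: [-0.0, -0.4, 0.1]
opening: 0.603
t 18.95 p [623.  277.4  82.8] open 0.603 F [-0.  -0.4  0.1] q [ 0.42  0.56  1.59 -0.    0.99  0.91]
yaw,tilt,toolx_z -28.3 -0.13 -0.0016
shift cm [ 0.47  3.28 -0.01]
rotvec deg [ 0.14  0.3  -0.09]
[291.1 257.1]
```

View pics/w14.png

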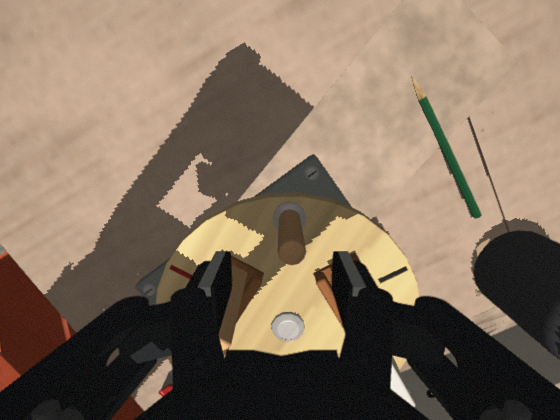

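View pics/s14.png

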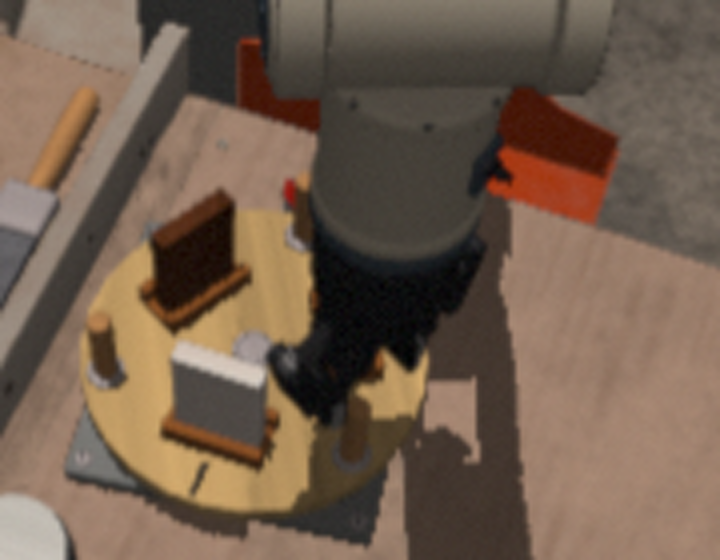

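Peg_c's top is at about (291,252), so the fingers need a 4–5 mm shift along tool x before lowering over it.

```bash

python3 -m crank '[[0,0.1,0,0.15,0,0.07,0.2],[0,0.1,0,0.15,0,0.07,0.2],[0,0.1,0,0.15,0,0.07,0.2],[0,0,0,0,0.6,0,0.2],[0,0,0,0,0.6,0,0.2],[0,0,0,0,0.6,0,0.2],[0,0,0,0,0.6,0,0.2],[0,0,0,0,0.6,0,0.2],[0,0,0,0,0.5,0,0.2],[0,0,0,0,0,0,0.2]]'
python3 - <<'E'
from h import *
rel((627,275,50),yaw=-28.6,tilt=0)
iw=cams.grab_frame("wrist"); 
cv2.imwrite("pics/w15.png",iw)
iS=cams.grab_frame("scene")
cv2.imwrite("pics/s15.png",cv2.resize(iS[120:260,220:400],None,fx=4,fy=4,interpolation=cv2.INTER_CUBIC))
E
```

```text
clock: 19.88
eef_pos: [630.0, 277.4, 46.5]
tcp_rot: [-1.57, -0.001, -0.5]
contact_force: [0.0, 0.3, 0.2]
opening: 0.599
t 19.88 p [630.  277.4  46.5] open 0.599 F [0.  0.3 0.2] q [ 0.41  0.61  1.6  -0.    0.93  0.91]
yaw,tilt,toolx_z -28.66 0.05 0.0009
shift cm [-0.15 -0.35 -0.35]
rotvec deg [-0.05 -0.06  0.05]
```

View pics/w15.png

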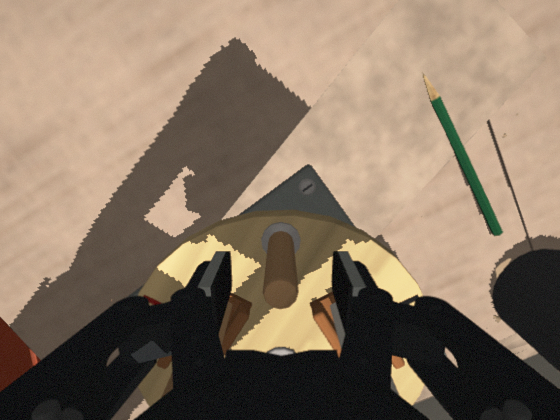

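View pics/s15.png

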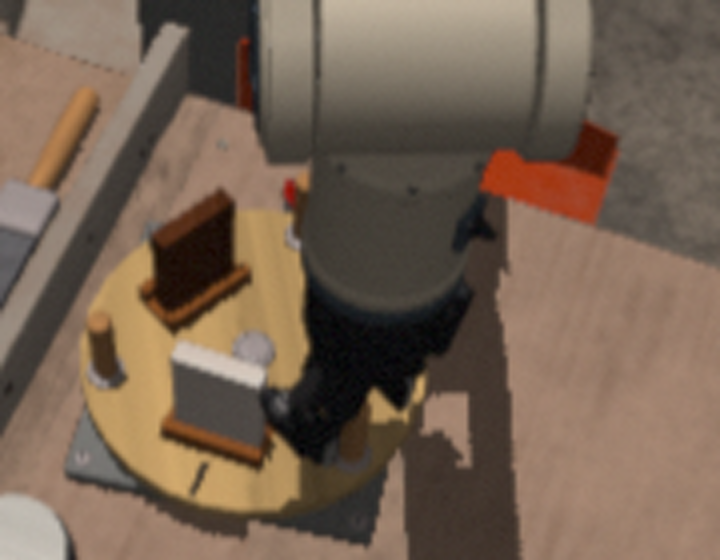

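Peg_c's top is at (281,293), centred between the pads, with about 19 mm of overlap. Closing on it.

```bash

python3 -m crank '[[0,0,0,0,0,0,0],[0,0,0,0,0,0,-0.2],[0,0,0,0,0,0,-0.35],[0,0,0,0,0,0,-0.45],[0,0,0,0,0,0,-0.52],[0,0,0,0,0,0,-0.58],[0,0,0,0,0,0,-0.65],[0,0,0,0,0,0,-0.9],[0,0,0,0,0,0,-0.9],[0,0,0,0,0,0,-0.9]]' 30
python3 - <<'E'
from h import *
rel(None)
iw=cams.grab_frame("wrist"); it=cams.grab_frame("top")
cv2.imwrite("pics/w16.png",iw[:,100:480])
cv2.imwrite("pics/t16.png",cv2.resize(it[170:310,180:360],None,fx=4,fy=4,interpolation=cv2.INTER_CUBIC))
E
```

```text
clock: 20.82
eef_pos: [631.5, 278.2, 49.3]
tcp_rot: [-1.567, -0.003, -0.5]
contact_force: [0.3, 0.1, -0.0]
opening: 0.177
t 20.82 p [631.5 278.2  49.3] open 0.177 F [ 0.3  0.1 -0. ] q [ 0.41  0.61  1.6  -0.    0.93  0.91]
yaw,tilt,toolx_z -28.66 0.22 0.0031
```

View pics/w16.png

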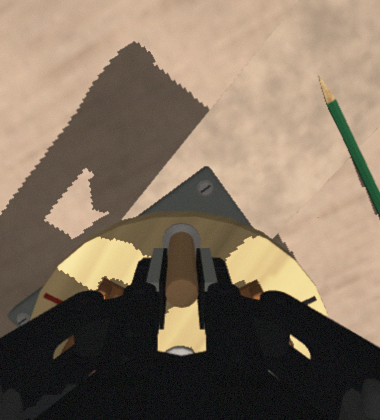

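View pics/t16.png

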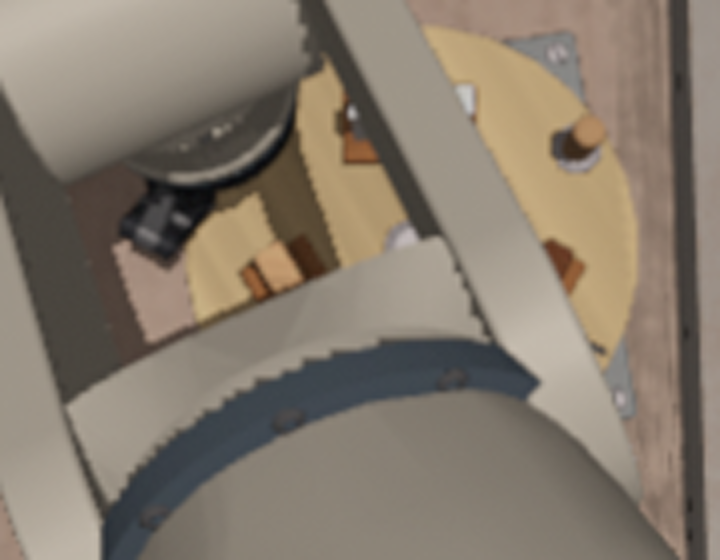

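Peg_c is gripped (opening 0.177). Now I'll turn it counter-clockwise about the axis, half-way first.

```bash

python3 -m crank '[[0,-1.5,0,-0.25,0,0,-0.9],[0,-3.3,0,-0.54,0,-0.016,-0.9],[0,-3.3,0,-0.54,0,-0.016,-0.9],[0,-3.3,0,-0.54,0,-0.016,-0.9],[0,-3.3,0,-0.54,0,-0.016,-0.9],[0,-3.3,0,-0.54,0,-0.016,-0.9],[0,-3.3,0,-0.54,0,-0.016,-0.9],[0,-3.3,0,-0.54,0,-0.016,-0.9],[0,-2.5,0,-0.4,0,-0.012,-0.9],[0,-1.3,0,-0.2,0,0,-0.9]]'
python3 - <<'E'
from h import *
rel(None)
iw=cams.grab_frame("wrist"); it=cams.grab_frame("scene")
cv2.imwrite("pics/w17.png",iw)
cv2.imwrite("pics/s17.png",cv2.resize(it[120:260,220:400],None,fx=4,fy=4,interpolation=cv2.INTER_CUBIC))
E
```

```text
clock: 21.75
eef_pos: [583.1, 290.8, 49.3]
tcp_rot: [-1.568, -0.002, 0.029]
contact_force: [-0.1, -0.8, -0.9]
opening: 0.173
t 21.75 p [583.1 290.8  49.3] open 0.173 F [-0.1 -0.8 -0.9] q [0.46 0.56 1.69 0.   0.89 0.43]
yaw,tilt,toolx_z 1.68 0.18 0.0023
```

View pics/w17.png

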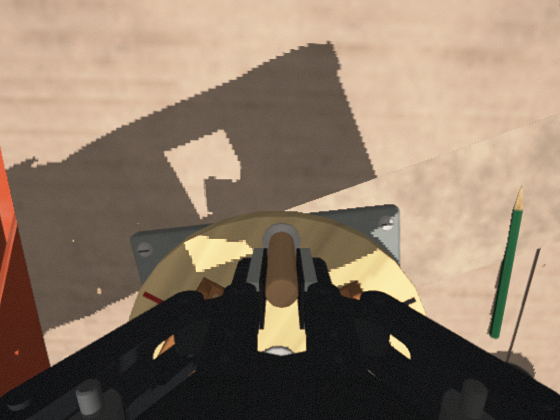

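View pics/s17.png

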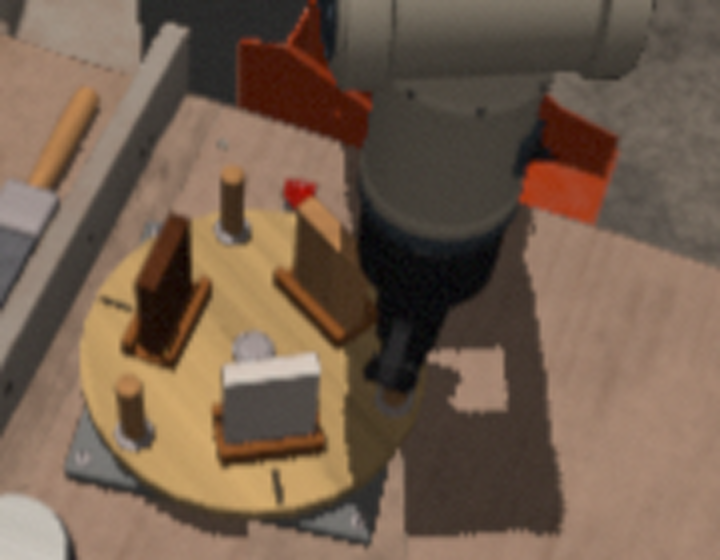

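The turn works: about 30° done, panel upright, white and brown samples shifted accordingly. The pointer is visible at (300,192) in the scene zoom. Continuing.

```bash

python3 -m crank '[[0,-1.5,0,-0.25,0,0,-0.9],[0,-3.5,0,-0.58,0,-0.016,-0.9],[0,-3.5,0,-0.58,0,-0.016,-0.9],[0,-3.5,0,-0.58,0,-0.016,-0.9],[0,-3.5,0,-0.58,0,-0.016,-0.9],[0,-3.5,0,-0.58,0,-0.016,-0.9],[0,-3.5,0,-0.58,0,-0.016,-0.9],[0,-3.5,0,-0.58,0,-0.016,-0.9],[0,-3.5,0,-0.58,0,-0.012,-0.9],[0,-2,0,-0.33,0,0,-0.9]]'
python3 - <<'E'
from h import *
rel(None)
iw=cams.grab_frame("wrist"); it=cams.grab_frame("scene"); t=cams.grab_frame("top")
rel(None)
cv2.imwrite("pics/w18.png",iw)
cv2.imwrite("pics/s18.png",cv2.resize(it[120:260,220:400],None,fx=4,fy=4,interpolation=cv2.INTER_CUBIC))
cv2.imwrite("pics/t18.png",cv2.resize(t[170:310,180:360],None,fx=4,fy=4,interpolation=cv2.INTER_CUBIC))
E
```

```text
clock: 22.68
eef_pos: [531.6, 275.9, 49.3]
tcp_rot: [-1.567, -0.002, 0.594]
contact_force: [-0.4, -1.3, 0.8]
opening: 0.173
t 22.68 p [531.6 275.9  49.3] open 0.173 F [-0.4 -1.3  0.8] q [ 0.47  0.49  1.81  0.01  0.84 -0.12]
yaw,tilt,toolx_z 34.04 0.23 0.0022
t 22.83 p [531.8 276.1  49.3] open 0.175 F [-1.9 -0.7  0.5] q [ 0.47  0.49  1.81  0.01  0.84 -0.12]
yaw,tilt,toolx_z 33.79 0.24 0.0021
```

View pics/w18.png

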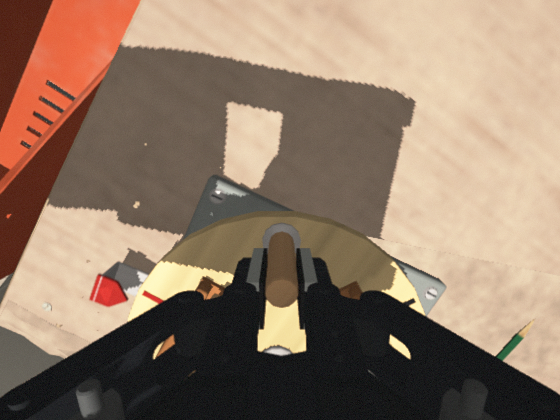

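View pics/s18.png

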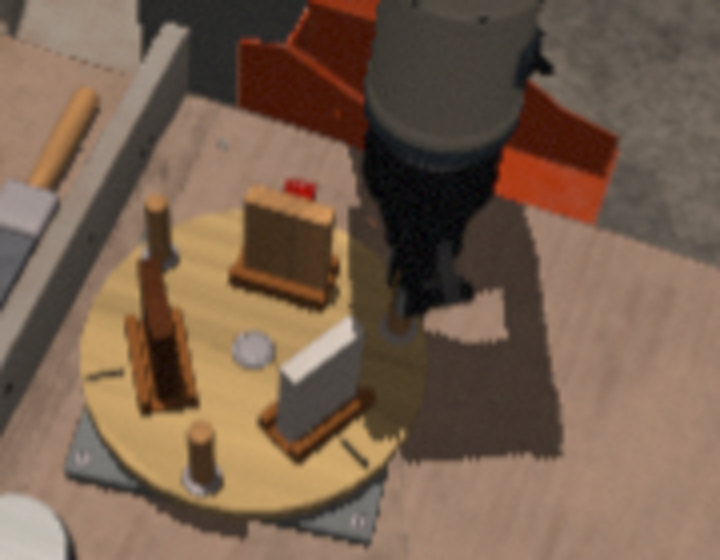

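View pics/t18.png

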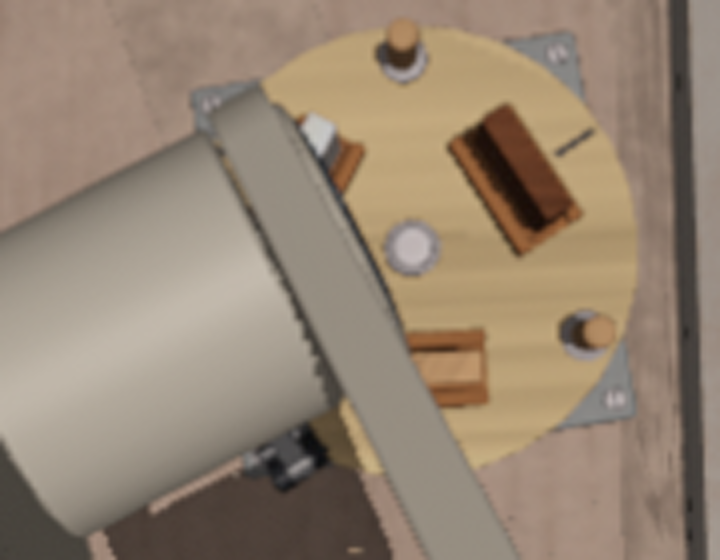

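```bash
python3 - <<'E'
from h import *
T=cam_model("top");S=cam_model("scene")
z4=lambda u,v:(u/4+180,v/4+170)
ax=np.array([582,191.8])
def ang(uv,z,c=ax): P=onz(T,uv,z)[:2]-c; return round(np.degrees(np.arctan2(P[1],P[0]))%360,1),round(np.linalg.norm(P),1)
print("hub",onz(T,z4(412,248),45)[:2])
print("brown line",ang(z4(574,142.5),39)," -> slot",ang(z4(574,142.5),39)[0]-120)
print("before brown line",ang((668/3.4+130,288.5/3.4+170),39))
print("pegb top",ang(z4(403,28),103), "before",ang((668/3.4+130,107/3.4+170),103))
print("pega top",ang(z4(598,330),103),"before", ang((529/3.4+130,379/3.4+170),103))
print("pointer tip",ang((551/3.4+130,406/3.4+170),39), "centroid",ang(z4(452,508),39))
# wrist: red line and pointer
s=r.sense(); W=cam_model("wrist")
for n,uv in [("red line",(152,297)),("red line out",(145,293)),("red in",(162,301)),("pointer tip",(127,296)),("pointer c",(108,291)),("hub",(278,350))]:
    P=onz(W,uv,39); print(n,P.round(1))
# scene board front edges etc
z4s=lambda u,v:(u/4+220,v/4+120)
for n,uv,z in [("pointer",(300,188),39),("hub",(253,349),45),("panel top",(291,212),123),("peg_b top",(202,432),103),("peg_a top",(158,203),103),("blackline L",(104,375),39),("blackline R",(354,453),39)]:
    P=onz(S,z4s(*uv),z); print("S",n,P.round(1))
E
```

```text
hub [581.41795225 191.26069893]
brown line (np.float64(302.0), np.float64(96.3))  -> slot 182.0
before brown line (np.float64(241.5), np.float64(96.6))
pegb top (np.float64(1.7), np.float64(97.2)) before (np.float64(301.9), np.float64(95.0))
pega top (np.float64(242.5), np.float64(94.3)) before (np.float64(181.8), np.float64(94.5))
pointer tip (np.float64(188.4), np.float64(113.1)) centroid (np.float64(188.1), np.float64(127.7))
red line [481.8 189.5  39. ]
red line out [476.4 189.6  39. ]
red in [489.1 190.5  39. ]
pointer tip [467.  180.4  39. ]
pointer c [454.4 176.5  39. ]
hub [578.7 201.3  39. ]
S pointer [451.4 175.8  39. ]
S hub [584.4 194.3  45. ]
S panel top [528.3 195.9 123. ]
S peg_b top [677.9 199.4 103. ]
S peg_a top [540.1 111.8 103. ]
S blackline L [634.5 112.7  39. ]
S blackline R [626.5 278.4  39. ]
```

The top view gives the slot at 182.0° (black line 182.0, pegs 181.7 and 182.5) and the pointer at 188.1°. That leaves 6° counter-clockwise.

```bash

python3 -m crank '[[0,-1.2,0,-0.2,0,0,-0.9],[0,-1.2,0,-0.2,0,0,-0.9],[0,-1.2,0,-0.2,0,0,-0.9],[0,-1.2,0,-0.2,0,0,-0.9],[0,-1.2,0,-0.2,0,0,-0.9],[0,0,0,0,0,0,-0.9],[0,0,0,0,0,0,-0.9],[0,0,0,0,0,0,-0.9],[0,0,0,0,0,0,-0.9],[0,0,0,0,0,0,-0.9]]'
python3 - <<'E'
from h import *
rel(None)
iw=cams.grab_frame("wrist"); it=cams.grab_frame("scene"); t=cams.grab_frame("top")
rel(None)
cv2.imwrite("pics/w19.png",iw)
cv2.imwrite("pics/s19.png",cv2.resize(it[120:260,220:400],None,fx=4,fy=4,interpolation=cv2.INTER_CUBIC))
cv2.imwrite("pics/t19.png",cv2.resize(t[170:310,180:360],None,fx=4,fy=4,interpolation=cv2.INTER_CUBIC))
E
```

```text
clock: 23.67
eef_pos: [523.3, 270.1, 49.3]
tcp_rot: [-1.566, -0.002, 0.7]
contact_force: [-2.0, -0.3, 1.2]
opening: 0.172
t 23.67 p [523.3 270.1  49.3] open 0.172 F [-2.  -0.3  1.2] q [ 0.47  0.48  1.83  0.01  0.83 -0.23]
yaw,tilt,toolx_z 40.1 0.27 0.0023
t 23.82 p [523.3 270.1  49.3] open 0.175 F [-2.6 -0.8  1.1] q [ 0.47  0.48  1.83  0.01  0.83 -0.23]
yaw,tilt,toolx_z 40.11 0.27 0.0023
```

View pics/w19.png

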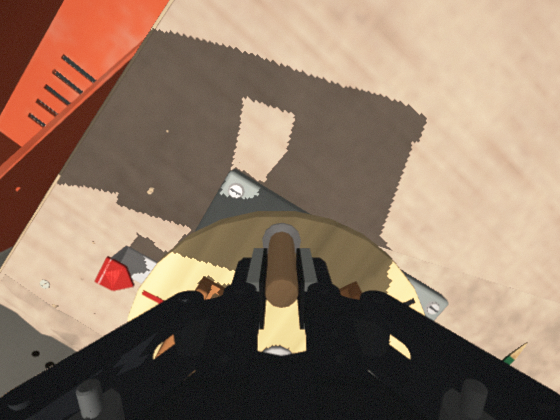

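View pics/s19.png

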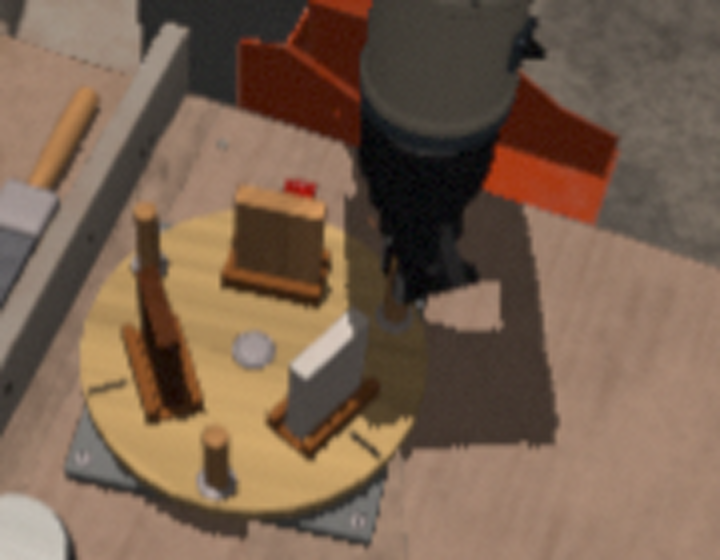

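View pics/t19.png

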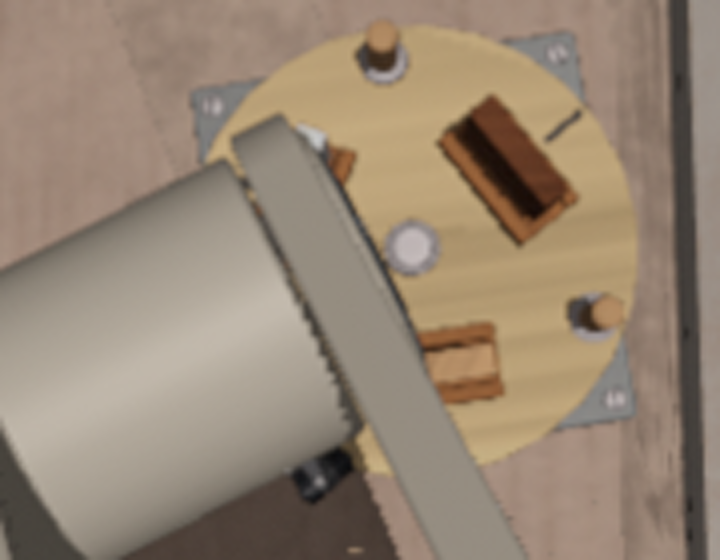

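```bash
python3 - <<'E'
from h import *
T=cam_model("top"); z4=lambda u,v:(u/4+180,v/4+170); ax=np.array([582,191.8])
def ang(uv,z,c=ax): P=onz(T,uv,z)[:2]-c; return round(np.degrees(np.arctan2(P[1],P[0]))%360,1),round(np.linalg.norm(P),1)
print("brown line slot",ang(z4(563,126),39)[0]-120,"pegb",ang(z4(382,33),103)[0]+180,"pega",ang(z4(606,311),103)[0]-60)
a=onz(T,z4(212,105),15);b=onz(T,z4(558,52),15);c=onz(T,z4(615,398),15);d=onz(T,z4(263,455),15)
print("screws",a.round(1),b.round(1),c.round(1),d.round(1),"centre",((a+b+c+d)/4).round(1))
for p,q,o in((a,b,90),(d,c,90),(b,c,0),(a,d,0)):
    v=q-p; print((np.degrees(np.arctan2(v[1],v[0]))-o)%360)
W=cam_model("wrist")
for n,uv in [("red out",(145,292)),("red in",(165,302)),("tip",(131,284))]: print(n,onz(W,uv,39).round(1))
E
```

```text
brown line slot 187.89999999999998 pegb 187.6 pega 188.3
screws [658.  291.6  15. ] [683.1 114.6  15. ] [507.1  90.4  15. ] [481.3 266.6  15. ] centre [582.4 190.8  15. ]
188.05431484476856
188.31925700341185
187.8317668170289
188.06086147024826
red out [477.3 178.8  39. ]
red in [492.3 181.2  39. ]
tip [466.6 177.8  39. ]
```

```bash
python3 - <<'E'
from h import *
T=cam_model("top"); z4=lambda u,v:(u/4+180,v/4+170); ax=np.array([582,191.8,0])
o=np.array([np.cos(np.radians(188)),np.sin(np.radians(188)),0]); t=np.array([-o[1],o[0],0])
def rt(uv,z): d=onz(T,uv,z)-ax; return np.round([d@o,d@t],1)
it=cams.grab_frame("top"); cv2.imwrite("pics/t20.png",cv2.resize(it[240:280,270:320],None,fx=14,fy=14,interpolation=cv2.INTER_CUBIC))
iS=cams.grab_frame("scene"); cv2.imwrite("pics/s20.png",cv2.resize(iS[150:205,265:315],None,fx=10,fy=10,interpolation=cv2.INTER_CUBIC))
print("panel top right end",rt(z4(498,363),123),"exp 60,28")
s=r.sense();print(s["clock"],s["contact_force"],s["opening"],s["qvel"].round(3))
E
```

```text
panel top right end [62.5 28.3] exp 60,28
23.9167 [-2.15147547 -0.33843085  2.10811469] 0.17594810576733172 [ 0.001 -0.002  0.    -0.002 -0.001 -0.   ]
```

View pics/t20.png

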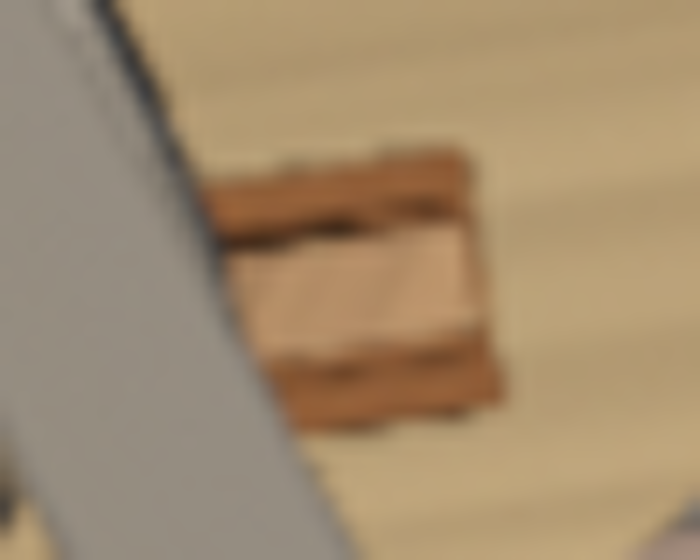

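View pics/s20.png

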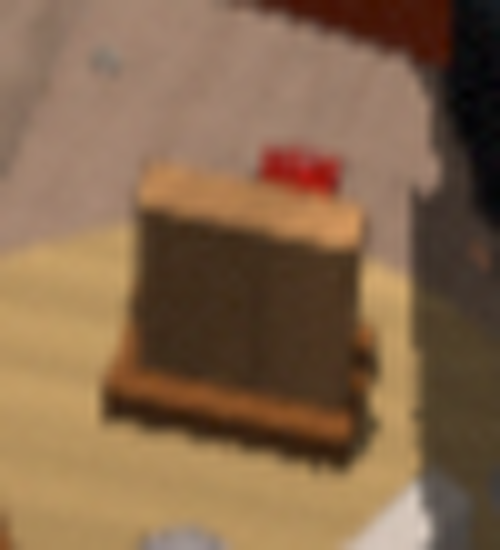

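The panel is upright and centred: its right end is at 28.3 mm along the groove (28 expected). The slot is at 187.9° against 188.1° for the pointer, the peg is gripped at 30 N and everything is still. Handing in.

```bash
python3 - <<'E'
from h import *
print(order.sign_off()); s=r.sense(); print(s["clock"],s["opening"],s["eef_pos"],s["contact_force"])
E
```

```text
the job is handed in; nothing more can be done
None
the job is handed in; nothing more can be done
```

I stood the bare panel upright in the empty slot, let go of it and turned the turntable about 66° by peg_c. I handed the job in at about 24 s of robot time, holding that peg in a 30 N grip. No verdict was reported, and no state could be read after hand-in.

**Last checks before hand-in**
- **Slot direction:** 187.9° from the brown sample's black line, with the two free pegs giving 187.6° and 188.3°. The pointer measured 188.1° and the base board's front 188.1°, so the slot is within about 0.5° of the line (6° allowed).
- **Panel:** upright in the groove in the top and scene views. Its visible end was 28.3 mm along the groove (28 expected). The top edge read 62.5 mm from the axis (60 expected), about 2.5 mm outward and inside the 6 mm limit.
- **Hold:** the gripper was closed on peg_c at an opening of 0.176, joint speeds were near zero, and the force on the wrist was about 3 N.
- **Turning speed:** about 0.7 to 0.8 rad/s on average, well under the 3 rad/s limit.
- **Tin, brush and pencil:** the arm was never moved towards them. I did not measure their positions again at the end.

**What disagreed**
- **Fingertip position:** both cameras put the fingertips 33–45 mm behind the reported TCP, against the stated 11 mm ahead. I went by the images, and the grasps worked.
- **Scene camera:** it read about 5 mm off the top camera, so I compared positions within one camera only.
- **Floor contact:** the panel touched the slot floor about 2.7 mm higher than predicted, still within the height limits.

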